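# Arm, load and close a rodent trap station

## Robot

A 6-joint arm with a two-finger parallel gripper is mounted at the origin on the work surface. World frame = base frame: x ahead of the robot, y to its left, z up, the work surface at z = 0. Lengths are in m, angles in rad, forces in N, time in s.
With the tool pointing down it reaches from about 0.375 to 0.9 m from the base axis. Payload 3.1 kg.
Tool frame: the origin (TCP) lies between the finger pads; the fingertips stand 8 mm ahead of it and the grasp point (between the pads) lies 11 mm behind it; z points along the fingers, y is the line along which they close (so a half turn about z gives the same grasp; the last joint's range is limited). The gripper opens to 85 mm and grips with 20 to 120 N. Pads are 22 mm wide; open, the fingers measure 114 mm over their backs; the gripper's body (76 mm by 85 mm) begins 54 mm behind the grasp point. The pads swing forward as they close: fully open they stand 13 mm farther back than shut.
Start: joints at [-1.415, 0.527, 1.433, -0, 1.181, -0.178], TCP at [0.205, -0.59, 0.239] pointing down, gripper open.
Joint ranges: [-3.08, 3.08], [-0.75, 2.2], [0.22, 2.44], [-1.43, 4.57], [0, 2.65], [-2.85, 2.85]. Speed limits (rad/s): [2.79, 2.79, 3.14, 3.14, 3.14, 3.14].

## Interface

Orientations are given as a unit quaternion [x, y, z, w].
In Python, from station import readout, cams, sign_off gives the robot as it stands.
- The arm moves only by the tool send_rows, never from a script. Its argument "commands" is text: rows parted by semicolons, each of 5 numbers parted by spaces: the finger opening in mm, from 0 to 85.4, then the shift along the tool's x, y, z each as a share of 0.02 m, from -1 to 1, then the turn about the tool's z as a share of 4 degrees, from -1 to 1. In form: grip dx dy dz spin; .... A call has 1 to 20 rows; each row shifts and turns the commanded pose from where the row before left it, along the tool's axes as they then stand; what a row does not reach is not made up. A row lasts 1/12 s, in which the tool goes at most 41.7 mm and 7.16 degrees, less where a joint would pass 70% of its speed; a pose out of reach is approached as far as the arm can. A call with a number of a shift or a turn outside -1 to 1 is refused whole. A call with a gripper value outside its range is refused whole. The fingers move at their own pace and stop on an object; "grip_force" is the grip in N (left out, the last holds). Time passes only in rows, so rows that do not move let the fingers close. It gives the time, the measured TCP pose, the force, the opening and the grip force at its end, in the units of the state.
- readout.sense(): the state, without advancing time (a new reading comes with each control period).
- cams.snapshot(name): name is "scene" or "side" or "wrist"; returns a dict with "pixels" (400x640x3 uint8, red, green, blue), "intrinsics" (3x3 intrinsics, pixels), "dist" ([k1, k2, p1, p2, k3] as OpenCV has them; the pictures are not rectified), "eye" and "rotation" of the camera in the world. Camera axes: x right, y down, z forward; pixel columns grow to the right and rows downward; lengths in m; the calibration is good to about 2 mm. A picture is of the moment at which its call begins. There is no depth.
- sign_off(): hands the job in; it is judged then, once.
The state is a dict: "t": time; "q": joint angles; "qd": joint speeds; "tau": joint torques, N m; "tcp_pos": TCP position; "tool_rot": TCP orientation; "force": force on the tool from outside, world axes, zero at the start; "ft_torque": the same for the moment, N m; "finger_gap": opening from 0.0 (shut) to 1.0 (fully open); "gripper_force": force on a finger pad.
Only numpy, scipy, OpenCV 4.12 (cv2) and the standard library are available. Lean on these libraries where they do the work, as an engineer would, in place of code of your own. Each camera call takes 0.05 s, during which the arm holds its last target. There are 200 camera calls.

## Task

Get the rodent trap station ready: draw the red bar of the trap back until it hooks on the yellow hair-trigger catch, and lay every pink lure block in the side wells of the tray (either side, any order), so that the trap stays set. Then put the blue lid squarely on the tray, fully down, and press its four orange tabs until every one is fully home, with the trap still set under the lid at the end; leave the wrench, the bottle and the jar alone.

Things in the scene. Friction and masses are not known exactly. Their poses are not given: they have to be found in the camera images.
- station: black tray of a rodent trap station, fixed to the bench; origin at the centre of its underside. Flange plate 196 x 216 mm (x, y), 6 mm thick; on it a wall, outer 172 x 188 mm, 4 mm thick, top at 24 mm. The trap is in the middle (y within +-38 mm, hinge lugs up to 30 mm), a side well along each long side.
- well_left (a point): centre of the floor of the side well at the tray's +y side (tray x = 0, y = +67 mm, z = 6 mm). Well 164 mm long along tray x, 46 mm wide, room for two blocks end to end; a fence 3 mm thick, top 22 mm above the bench, divides it from the trap. The other well is its mirror image at y = -67 mm.
- trap_hinge (a point): middle of the hinge axis of the trap's sprung arm: tray x = +15 mm, y = 0, z = 24 mm; the axis runs along tray y
- trap_arm (a joint): sprung arm. 0 = home, bar 65 deg above tray +x as seen from the hinge; grows as the bar is drawn over the top to tray -x and down (bar angle = 65 deg + value); stop at 1.87. Bar force 4 N rising to 7 N. Drawn to 1.85 it passes under the catch, which gives way and springs back by itself; let go, it rises and stays hooked at 1.74. Not hooked, it flies home.
- pull_bar (a point): middle of the arm's red pull bar: round, 10 mm thick, along tray y, 50 mm clear between the side rails, 90 mm from the hinge; 106 mm above the bench when home, about 47 mm hooked, 36 mm at the stop. It can turn between finger pads.
- trap_catch (a joint): yellow hair-trigger catch, nose at tray x = -30 mm, top 46 mm above the bench: 0 = hooking position (light spring), grows to 0.30 as its pedal goes down. With the arm hooked, about 1 N on the pedal, or 0.1 rad, fires the trap; it can then be drawn again.
- pedal (a point): centre of the top of the catch's yellow pedal, 46 x 40 mm (tray x, y), at tray x = +38 mm, 29 mm above the bench: not to be touched once the trap is set
- lid: blue hollow lid, 187 x 207 mm (its x, y), 56 mm high without handle, sides and top 4 mm, open below; 0.28 to 0.46 kg; origin at the centre of its lower rim. Goes over the tray's wall, axes along the tray's (either way round, 3.5 mm play each side), rim resting on the flange: origin 6 mm above the tray's, top 62 mm above the bench. Clears the hooked trap by 6 mm.
- lid_grip (a point): middle of the lid's black handle, a bar 14 mm thick (lid x), 100 mm long (lid y), 12 mm high, its centre 83 mm above the lid's lower rim and 27 mm above the lid's top
- tab0 (a joint): orange snap tab on the lid's top at the middle of the -x edge (lid frame). 0 = up, 0.008 m = fully home (snapped). It resists with about 5 N all the way and stays where it is left; starts within 1.5 mm of up.
- tab0_top (a point): centre of the top of snap tab 0, 34 x 18 mm (long side along the lid's edge); stands 10 mm above the lid's top when up, 2 mm when snapped
- tab1 (a joint): orange snap tab on the lid's top at the middle of the +x edge (lid frame). 0 = up, 0.008 m = fully home (snapped). It resists with about 5 N all the way and stays where it is left; starts within 1.5 mm of up.
- tab1_top (a point): centre of the top of snap tab 1, 34 x 18 mm (long side along the lid's edge); stands 10 mm above the lid's top when up, 2 mm when snapped
- tab2 (a joint): orange snap tab on the lid's top at the middle of the -y edge (lid frame). 0 = up, 0.008 m = fully home (snapped). It resists with about 5 N all the way and stays where it is left; starts within 1.5 mm of up.
- tab2_top (a point): centre of the top of snap tab 2, 34 x 18 mm (long side along the lid's edge); stands 10 mm above the lid's top when up, 2 mm when snapped
- tab3 (a joint): orange snap tab on the lid's top at the middle of the +y edge (lid frame). 0 = up, 0.008 m = fully home (snapped). It resists with about 5 N all the way and stays where it is left; starts within 1.5 mm of up.
- tab3_top (a point): centre of the top of snap tab 3, 34 x 18 mm (long side along the lid's edge); stands 10 mm above the lid's top when up, 2 mm when snapped
- block0: dark pink hard lure block, 60 (x) x 26 (y) x 36 mm (z), 40 to 85 g, origin at the centre of its underside; may be absent
- block1: dark pink hard lure block, 60 (x) x 26 (y) x 36 mm (z), 40 to 85 g, origin at the centre of its underside; may be absent
- block2: dark pink hard lure block, 60 (x) x 26 (y) x 36 mm (z), 40 to 85 g, origin at the centre of its underside; may be absent
- block3: dark pink hard lure block, 60 (x) x 26 (y) x 36 mm (z), 40 to 85 g, origin at the centre of its underside; may be absent
- wrench: steel wrench 180 mm long lying on the bench; leave alone
- oil: yellow oil bottle, 60 mm wide, 150 mm tall, origin under its centre; leave alone
- jar: glass jar with a steel cap, 72 mm wide, 85 mm tall, origin under its centre; leave alone
Not all that is in view belongs to the job. What is shaped like the block1 but green or purple is not meant.

How it is judged:
On the way, in this order (a step that is already met when the one before it is completed fails the run):
1. the trap is hooked and every lure block lies in a side well (value of joint trap_arm between 1.66 and 1.82 rad and value of joint trap_catch below 0.09 rad and x of block0 in the frame of station between -0.062 and 0.062 m and z of each of block0, block1, block2, block3 in the frame of station below 0.028 m and (y of block0 in the frame of station between 0.048 and 0.086 m or y of block0 in the frame of station between -0.086 and -0.048 m) and x of block1 in the frame of station between -0.062 and 0.062 m and (y of block1 in the frame of station between 0.048 and 0.086 m or y of block1 in the frame of station between -0.086 and -0.048 m) and x of block2 in the frame of station between -0.062 and 0.062 m and (y of block2 in the frame of station between 0.048 and 0.086 m or y of block2 in the frame of station between -0.086 and -0.048 m) and x of block3 in the frame of station between -0.062 and 0.062 m and (y of block3 in the frame of station between 0.048 and 0.086 m or y of block3 in the frame of station between -0.086 and -0.048 m)), for 0.3 s.
2. the lid is fully down on the tray (value of joint trap_arm between 1.66 and 1.82 rad and value of joint trap_catch below 0.09 rad and x of lid in the frame of station between -0.008 and 0.008 m and y of lid in the frame of station between -0.008 and 0.008 m and z of lid in the frame of station between 0.002 and 0.01 m and angle between lid's own z axis and vertical below 0.04 rad), for 0.2 s.
3. all four tabs are home (x of lid in the frame of station between -0.008 and 0.008 m and y of lid in the frame of station between -0.008 and 0.008 m and z of lid in the frame of station between 0.002 and 0.01 m and angle between lid's own z axis and vertical below 0.04 rad and value of joint each of tab0, tab1, tab2, tab3 above 0.006 m), for 0.2 s.
At the end, for the whole second after the job is handed in: arm joint 1.66 to 1.82 and catch under 0.09; every present block in a side well (tray frame: x within 62 mm, y 48 to 86 mm either side, underside below 28 mm); lid within 8 mm of centred, level to 0.04 rad, rim 2 to 10 mm above the tray underside, at rest; all tabs down over 6 mm (all of step 1 and all of step 3 and linear speed of lid below 0.02 m/s); the robot touches nothing.
It fails at once if the wrench, bottle or jar is moved by more than 30 mm or tipped over (distance of any of wrench, oil, jar from where it was at the start of the episode above 0.03 m or angle between any of oil, jar's own z axis and vertical above 0.5 rad).
Of block0, block1, block2, block3 only 2 to 4 are there at a start; the rules pass over those that are not, and their reading is None.
At some moment in a run one of block0, block1, block2, block3, lid may be knocked a few centimetres aside while the robot is not near it.
It also fails if it takes over 210 s, if anything falls off the work surface, if the arm or the gripper's body presses on something with over 40 N, if the wrist force passes 120 N, or if a joint passes its speed limit or range.

## Working session

There is one attempt and no reset: what is moved stays moved. The work goes in short steps, Python scripts to look and compute and a tool call to move; the robot and the scene stay as the last step left them, time stands still between calls to the robot, and variables do not carry over. Pictures are saved under pics/ and viewed, at most 14 in all, crops included, and the job is handed in when it is done.

Besides the shell and the picture viewer there is one more tool, called in YAML: its name, and indented under it one key for each argument. send_rows: Moves the arm, as the interface text tells. Its arguments: {"type":"object","properties":{"commands":{"type":"string"},"grip_force":{"type":"number"}},"required":["commands"]}

```bash
ls; mkdir -p pics; cat > h.py <<'E'
import numpy as np, cv2, json
from station import readout, cams, sign_off
def snap(n,fn=None):
    s=cams.snapshot(n); 
    if fn: cv2.imwrite('pics/'+fn,np.ascontiguousarray(s['pixels'][:,:,::-1]))
    return s
def ray(s,uv):
    p=cv2.undistortPoints(np.array(uv,float).reshape(-1,1,2),np.array(s['intrinsics'],float),np.array(s['dist'],float)).reshape(-1,2)
    d=np.c_[p,np.ones(len(p))]@np.array(s['rotation']).T
    return np.array(s['eye']),d
def onz(s,uv,z):
    o,d=ray(s,uv); t=(z-o[2])/d[:,2]; return o+d*t[:,None]
def proj(s,P):
    R=np.array(s['rotation']); P=np.array(P,float).reshape(-1,3)
    r=R.T; t=-r@np.array(s['eye'])
    return cv2.projectPoints(P,cv2.Rodrigues(r)[0],t,np.array(s['intrinsics'],float),np.array(s['dist'],float))[0].reshape(-1,2)
E
python3 - <<'E'
from h import *
for n in('scene','side','wrist'):
    s=snap(n,n+'0.png'); print(n,np.round(s['eye'],3),np.round(s['rotation'],2).tolist(),np.round(s['intrinsics'][0],1))
a=[cv2.imread('pics/%s0.png'%n) for n in('scene','side')]
st=readout.sense(); print(st)
E
```

```text
pics
scene [ 1.121 -0.535  1.133] [0.89, 0.33, -0.12, -0.29] [436.7   0.  316.2]
side [0.207 0.668 0.787] [-0.27, 0.88, -0.38, 0.11] [382.4   0.  316.8]
wrist [ 0.276 -0.565  0.373] [0.81, -0.57, -0.08, 0.12] [316.9   0.  315.5]
{'t': 0.15, 'q': array([-1.41452555e+00,  5.28269330e-01,  1.43360456e+00, -1.03232913e-06,
        1.18142367e+00, -1.78484485e-01]), 'qd': array([-0.00203227, -0.00112845, -0.00433257, -0.00139121,  0.00142896,
        0.00217553]), 'tau': array([ 2.77767022e-04, -4.42743444e+01, -1.78276259e+01, -2.61173118e-04,
        5.58546366e-03, -1.08465795e-05]), 'tcp_pos': array([ 0.20528765, -0.58975229,  0.23854924]), 'tool_rot': array([ 9.86024645e-01,  1.66597334e-01,  8.99056520e-06, -8.52407429e-04]), 'force': array([ 0.06128052, -0.23347436,  0.69018634]), 'ft_torque': array([ 0.01355868, -0.03633953, -0.01588832]), 'gripper_force': 0.0, 'finger_gap': 0.997667282741016}
```

```bash
sed -i 's/    s=cams.snapshot(n); /    s=cams.snapshot(n); from scipy.spatial.transform import Rotation as Ro; s["rotation"]=Ro.from_quat(s["rotation"]).as_matrix()/' h.py; python3 -c "
from h import *
s=snap('scene'); print(s['rotation'])"
```

```text
[[ 0.7563845   0.51732889 -0.40031651]
 [ 0.65396125 -0.61183634  0.44496177]
 [-0.0147366  -0.59835367 -0.80109657]]
```

View pics/scene0.png

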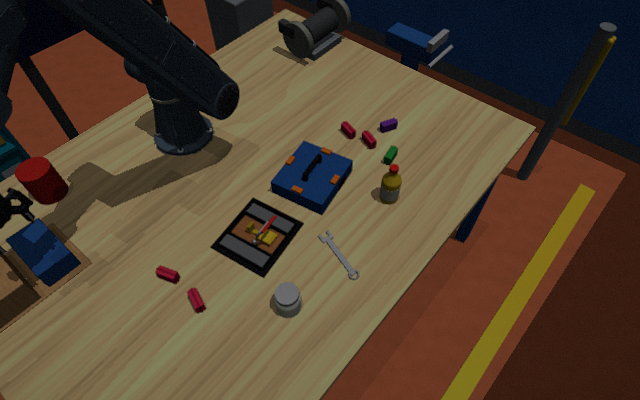

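View pics/side0.png

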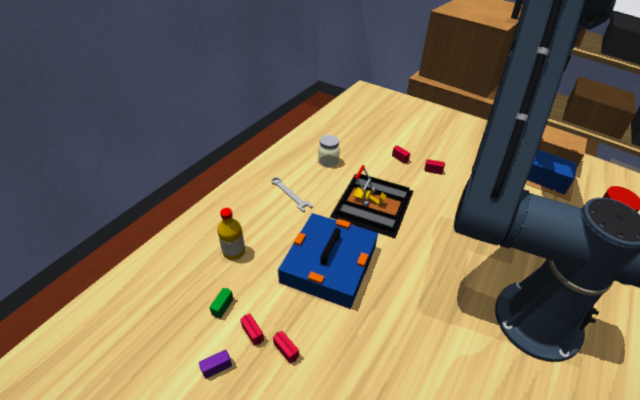

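```bash
cat > m.py <<'E'
from h import *
def mask(s,lo,hi,roi=None):
    hsv=cv2.cvtColor(s['pixels'],cv2.COLOR_RGB2HSV); m=cv2.inRange(hsv,np.array(lo),np.array(hi))
    return m
def blobs(m,amin=40):
    m=cv2.morphologyEx(m,cv2.MORPH_OPEN,np.ones((2,2)))
    c,_=cv2.findContours(m,cv2.RETR_EXTERNAL,cv2.CHAIN_APPROX_NONE); return [k for k in c if cv2.contourArea(k)>amin]
def cen(k):
    M=cv2.moments(k); return (M['m10']/M['m00'],M['m01']/M['m00'])
E
python3 - <<'E'
from m import *
for n in('scene','side'):
    s=snap(n); print(n)
    for nm,lo,hi,z,a in(('pink',(168,120,60),(177,255,255),.02,30),('blue',(105,150,40),(118,255,255),.05,800),('orange',(8,180,120),(17,255,255),.062,15),('yel',(22,180,100),(30,255,255),.03,20),('black',(0,0,0),(179,255,45),.006,800)):
        for k in blobs(mask(s,lo,hi),a):
            c=cen(k); P=onz(s,[c],z)[0]
            if abs(P[1])<.7 and .2<P[0]<1:
                r=cv2.minAreaRect(k); b=cv2.approxPolyDP(k,6,True).reshape(-1,2)
                print(nm,np.round(c),np.round(P,3),cv2.contourArea(k),b.tolist() if a>100 else '')
E
```

```text
scene
pink [196. 299.] [ 0.542 -0.389  0.02 ] 159.0 
pink [167. 273.] [ 0.419 -0.392  0.02 ] 140.5 
pink [370. 138.] [0.539 0.402 0.02 ] 66.5 
pink [349. 128.] [0.453 0.391 0.02 ] 62.5 
blue [313. 173.] [0.51  0.131 0.05 ] 2443.5 [[304, 143], [273, 183], [290, 191], [297, 185], [323, 205], [333, 176], [342, 178], [352, 162]]
orange [298. 190.] [0.524 0.044 0.062] 22.0 
orange [336. 179.] [0.587 0.152 0.062] 25.0 
orange [291. 160.] [0.425 0.119 0.062] 21.5 
orange [327. 151.] [0.489 0.227 0.062] 17.0 
yel [271. 238.] [ 0.566 -0.124  0.03 ] 84.0 
yel [398. 181.] [0.73  0.296 0.03 ] 37.0 
black [258. 238.] [ 0.525 -0.138  0.006] 3731.0 [[253, 200], [212, 248], [265, 277], [303, 224]]
side
pink [286. 347.] [0.453 0.386 0.02 ] 353.0 
pink [252. 329.] [0.538 0.395 0.02 ] 295.5 
pink [435. 167.] [ 0.417 -0.387  0.02 ] 156.0 
pink [401. 155.] [ 0.539 -0.384  0.02 ] 138.5 
blue [329. 261.] [0.49  0.162 0.05 ] 5372.5 [[313, 215], [303, 245], [280, 269], [281, 282], [349, 307], [366, 269], [358, 258], [371, 255], [378, 233]]
orange [317. 278.] [0.481 0.228 0.062] 73.0 
orange [363. 260.] [0.418 0.121 0.062] 62.0 
orange [300. 239.] [0.581 0.153 0.062] 59.0 
orange [344. 224.] [0.518 0.044 0.062] 55.0 
orange [389. 207.] [ 0.448 -0.08   0.062] 209.0 
orange [352. 199.] [ 0.547 -0.052  0.062] 36.0 
yel [228. 230.] [0.776 0.216 0.03 ] 208.5 
yel [384. 197.] [ 0.49  -0.143  0.03 ] 23.0 
yel [372. 198.] [ 0.516 -0.122  0.03 ] 60.0 
yel [359. 194.] [ 0.557 -0.116  0.03 ] 67.5 
black [373. 213.] [ 0.494 -0.089  0.006] 1666.0 [[354, 179], [333, 217], [395, 237], [412, 192], [372, 179], [408, 193], [387, 194], [402, 202], [394, 217], [349, 203], [360, 187]]
black [509. 161.] [ 0.214 -0.599  0.006] 813.0 [[525, 122], [516, 123], [495, 203]]
```

```bash
python3 - <<'E'
from m import *
for n,c in(('scene',[[253,200],[212,248],[265,277],[303,224]]),('side',[[354,179],[333,217],[395,237],[412,192]])):
    s=snap(n); P=onz(s,c,.006)[:,:2]; print(np.round(P,3).tolist(),P.mean(0)); 
    for i in range(4):
        d=P[(i+1)%4]-P[i]; print(np.round(np.linalg.norm(d),3),np.degrees(np.arctan2(d[1],d[0])))
E
```

```text
[[0.411, -0.05], [0.445, -0.252], [0.632, -0.217], [0.595, -0.014]] [ 0.52100824 -0.13350001]
0.206 -80.36818196056414
0.19 10.578838545800561
0.207 100.44578802856978
0.187 -169.10691455644533
[[0.616, -0.192], [0.581, -0.009], [0.4, -0.04], [0.436, -0.241]] [ 0.50822348 -0.12054142]
0.187 100.64803887953137
0.184 -170.21399986516357
0.205 -79.91451185774936
0.186 15.271770182358082
```

send_rows:
  commands: "85 0.933 -0.69 -0.125 0;85 0.933 -0.69 -0.125 0;85 0.933 -0.69 -0.125 0;85 0.933 -0.69 -0.125 0;85 0.933 -0.69 -0.125 0;85 0.933 -0.69 -0.125 0;85 0.933 -0.69 -0.125 0;85 0.933 -0.69 -0.125 0;85 0.933 -0.69 -0.125 0;85 0.933 -0.69 -0.125 0;85 0.933 -0.69 -0.125 0;85 0.933 -0.69 -0.125 0;85 0.933 -0.69 -0.125 0;85 0.933 -0.69 -0.125 0;85 0.933 -0.69 -0.125 0;85 0.933 -0.69 -0.125 0;85 0.933 -0.69 -0.125 0;85 0.933 -0.69 -0.125 0;85 0.933 -0.69 -0.125 0;85 0.933 -0.69 -0.125 0"

```text
t: 2.07
tcp_pos: [0.4677, -0.206, 0.2896]
tool_rot: [0.986, 0.167, 0.0, 0.0]
force: [0.2, -0.4, 0.6]
finger_gap: 0.989
gripper_force: 0.0
```

send_rows:
  commands: "85 0.933 -0.69 -0.125 0;85 0.933 -0.69 -0.125 0;85 0.933 -0.69 -0.125 0;85 0.933 -0.69 -0.125 0;85 0 0 0 0"

```text
t: 2.48
tcp_pos: [0.5215, -0.1274, 0.3]
tool_rot: [0.986, 0.168, 0.001, -0.0]
force: [-0.3, 0.1, 0.3]
finger_gap: 0.996
gripper_force: 0.0
```

send_rows:
  commands: "85 0 0 0 -1;85 0 0 0 -1;85 0 0 0 -1;85 0 0 0 -1;85 0 0 0 -1;85 0 0 0 -1;85 0 0 0 -1;85 0 0 0 -1;85 0 0 0 -1;85 0 0 0 -1;85 0 0 0 -1;85 0 0 0 -1;85 0 0 0 -1;85 0 0 0 -1;85 0 0 0 -1;85 0 0 0 -1;85 0 0 0 -1;85 0 0 0 -1;85 0 0 0 -1;85 0 0 0 -1"

```text
t: 4.15
tcp_pos: [0.5191, -0.1309, 0.2993]
tool_rot: [0.647, 0.762, -0.0, -0.0]
force: [0.2, -0.1, -0.1]
finger_gap: 0.998
gripper_force: 0.0
```

send_rows:
  commands: "85 0 0 0 -0.2;85 0 0 0 0;85 0 0 0 0;85 0 0 0 0"

```text
t: 4.48
tcp_pos: [0.5194, -0.1305, 0.2993]
tool_rot: [0.643, 0.766, -0.0, -0.0]
force: [-0.1, 0.6, 0.8]
finger_gap: 0.993
gripper_force: 0.0
```

```bash
python3 - <<'E'
from m import *
s=snap('wrist','w1.png'); print(s['eye'],s['rotation'].round(2)); st=readout.sense(); print(st['tcp_pos'],st['tool_rot'],st['q'],st['force'])
E
```

```text
[ 0.50843473 -0.0579301   0.43398737] [[ 0.98  0.17  0.05]
 [ 0.17 -0.94 -0.28]
 [-0.    0.29 -0.96]]
[ 0.51945456 -0.13041971  0.2993184 ] [ 6.43229265e-01  7.65673632e-01 -4.50113521e-05  5.21419219e-06] [-4.54702814e-01  3.37598899e-01  1.58166278e+00 -9.56221857e-05
  1.22234261e+00 -6.28049728e-01] [-0.03211841  0.37463172  0.41225336]
```

View pics/w1.png

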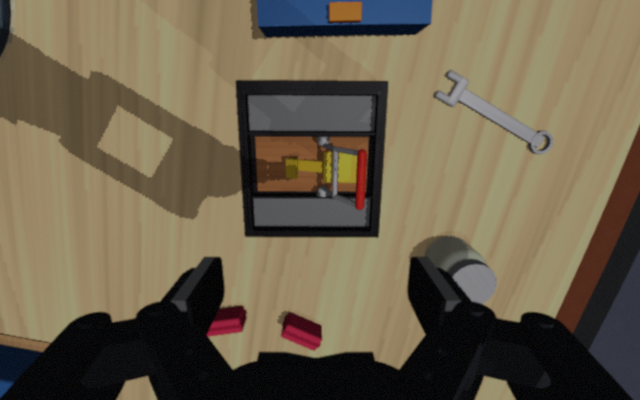

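```bash
cat > tray.py <<'E'
from m import *
def fit(P):
    P=P[:,:2]; c=P.mean(0); return c
def tray(s):
    m=mask(s,(0,0,0),(179,255,48)); m=cv2.morphologyEx(m,cv2.MORPH_OPEN,np.ones((5,5)))
    c,_=cv2.findContours(m,cv2.RETR_EXTERNAL,cv2.CHAIN_APPROX_NONE)
    k=[k for k in c if cv2.contourArea(k)>3000 and 150<cen(k)[1]<260 and 220<cen(k)[0]<420]
    print([ (cen(q),cv2.contourArea(q)) for q in k])
    return k
E
python3 - <<'E'
from tray import *
s=snap('wrist'); ks=tray(s)
for k in ks:
    a=cv2.approxPolyDP(cv2.convexHull(k),8,True).reshape(-1,2); print(a.tolist())
    und=k.reshape(-1,2); P=onz(s,und,.006)[:,:2].astype(np.float32); r=cv2.minAreaRect(P*1000); print(r)
p=s['pixels']; m=mask(s,(0,200,90),(5,255,255))|mask(s,(178,200,90),(179,255,255)); m[:100]=0;m[240:]=0
for k in blobs(m,50):
    P=onz(s,k.reshape(-1,2),.106)[:,:2].astype(np.float32); print('bar',cen(k),cv2.minAreaRect(P*1000))
E
```

```text
[((311.0719788379432, 156.71261060577933), 21548.0)]
[[386, 82], [377, 235], [246, 235], [237, 81]]
((514.8352661132812, -129.7341766357422), (192.68255615234375, 211.76873779296875), 9.78807258605957)
bar (361.6192275398824, 179.75902602854742) ((569.1652221679688, -121.71310424804688), (8.931896209716797, 62.78862380981445), 10.093103408813477)
```

```bash
python3 -c "
import numpy as np
t=np.radians(np.linspace(65,171.6,19)); x=90*np.cos(t);z=90*np.sin(t)
print(';'.join('10 0 %.3f %.3f 0'%(a/20,-b/20) for a,b in zip(np.diff(x),np.diff(z))))"
```

```text
10 0 -0.431 -0.174 0;10 0 -0.447 -0.129 0;10 0 -0.458 -0.082 0;10 0 -0.464 -0.035 0;10 0 -0.465 0.013 0;10 0 -0.461 0.061 0;10 0 -0.452 0.108 0;10 0 -0.438 0.155 0;10 0 -0.420 0.199 0;10 0 -0.397 0.241 0;10 0 -0.370 0.281 0;10 0 -0.339 0.318 0;10 0 -0.305 0.351 0;10 0 -0.267 0.381 0;10 0 -0.226 0.406 0;10 0 -0.183 0.427 0;10 0 -0.138 0.444 0;10 0 -0.092 0.456 0
```

send_rows:
  commands: "45 0.03 0.83 0.2 0;45 0 0.83 0.5 0;45 0 0.84 0.95 0;45 0 0 1 0;45 0 0 1 0;45 0 0 1 0;45 0 0 1 0;45 0 0 1 0;45 0 0 1 0;45 0 0 1 0;45 0 0 1 0;45 0 0 0 0;45 0 0 0 0"

```text
t: 5.67
tcp_pos: [0.5681, -0.1208, 0.1055]
tool_rot: [0.643, 0.766, -0.0, -0.001]
force: [-0.8, -0.2, 0.7]
finger_gap: 0.53
gripper_force: 0.0
```

```bash
python3 - <<'E'
from m import *
s=snap('wrist','w2.png'); st=readout.sense(); print(st['tcp_pos'],st['force'])
E
```

```text
[ 0.56901717 -0.12118033  0.10662962] [ 0.44188945  0.04964858 -0.13176878]
```

View pics/w2.png

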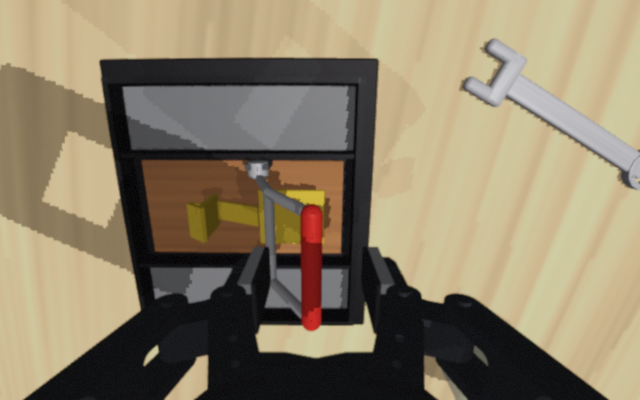

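send_rows:
  commands: "5 0 0 0 0;5 0 0 0 0;5 0 0 0 0;5 0 0 0 0;5 0 0 0 0;5 0 0 0 0;5 0 0 0 0;5 0 0 0 0;5 0 0 0 0;5 0 0 0 0"
  grip_force: 60

```text
t: 6.55
tcp_pos: [0.5663, -0.1217, 0.1077]
tool_rot: [0.642, 0.766, -0.002, -0.001]
force: [-5.9, -2.3, 7.7]
finger_gap: 0.085
gripper_force: 58.7
```

send_rows:
  commands: "5 0 -0.431 -0.174 0;5 0 -0.447 -0.129 0;5 0 -0.458 -0.082 0;5 0 -0.464 -0.035 0;5 0 -0.465 0.013 0;5 0 -0.461 0.061 0;5 0 -0.452 0.108 0;5 0 -0.438 0.155 0;5 0 -0.420 0.199 0;5 0 0 0 0"

```text
t: 7.38
tcp_pos: [0.4893, -0.1353, 0.1062]
tool_rot: [0.643, 0.765, 0.001, 0.002]
force: [-0.5, 1.4, 8.5]
finger_gap: 0.085
gripper_force: 64.5
```

send_rows:
  commands: "5 0 -0.397 0.241 0;5 0 -0.370 0.281 0;5 0 -0.339 0.318 0;5 0 -0.305 0.351 0;5 0 -0.267 0.381 0;5 0 -0.226 0.406 0;5 0 -0.183 0.427 0;5 0 -0.138 0.444 0;5 0 -0.092 0.456 0;5 0 0 0 0;5 0 0 0 0;5 0 0 0 0"

```text
t: 8.38
tcp_pos: [0.4416, -0.1428, 0.0389]
tool_rot: [0.643, 0.766, -0.001, -0.002]
force: [-5.4, 2.0, 7.3]
finger_gap: 0.079
gripper_force: 70.8
```

```bash
python3 - <<'E'
from m import *
s=snap('wrist','w3.png'); st=readout.sense(); print(st['tcp_pos'],st['force'])
E
```

```text
[ 0.44161879 -0.14277586  0.03894922] [-5.58134931 -7.65283343  5.57486338]
```

View pics/w3.png

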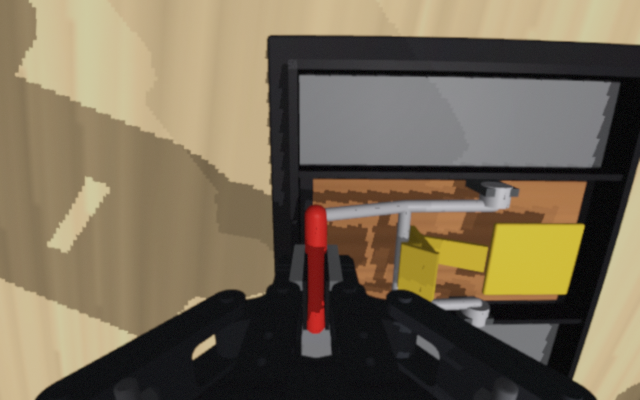

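send_rows:
  commands: "5 0 0 0.1 0;5 0 0 0 0;5 0 0 0.1 0;5 0 0 0 0;5 0 0 0 0"

```text
t: 8.85
tcp_pos: [0.441, -0.1428, 0.035]
tool_rot: [0.643, 0.766, -0.001, -0.002]
force: [-8.4, 2.5, 7.8]
finger_gap: 0.082
gripper_force: 71.2
```

```bash
python3 - <<'E'
from m import *
s=snap('wrist'); cv2.imwrite('pics/w4.png',cv2.resize(s['pixels'][150:350,260:600,::-1],None,fx=2,fy=2)); st=readout.sense(); print(st['tcp_pos'],st['force'])
E
```

```text
[ 0.44098318 -0.14280959  0.03501363] [-6.7944852  -9.81390929  5.77089571]
```

View pics/w4.png

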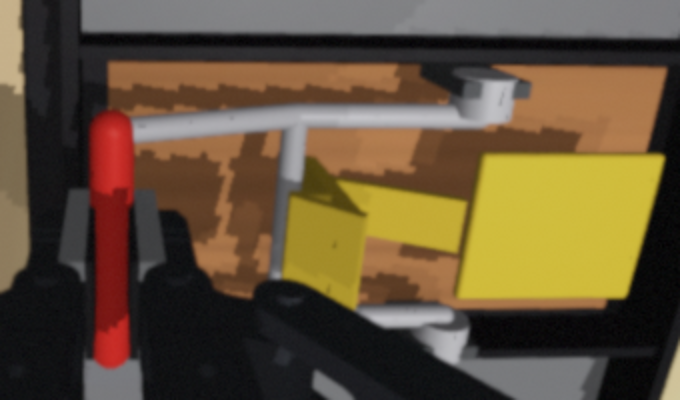

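send_rows:
  commands: "5 0 0 0.1 0;5 0 0 0 0;5 0 0 0 0"

```text
t: 9.15
tcp_pos: [0.4408, -0.1429, 0.0334]
tool_rot: [0.643, 0.766, -0.001, -0.002]
force: [-9.1, -4.0, 11.8]
finger_gap: 0.085
gripper_force: 71.9
```

send_rows:
  commands: "5 0 0 0.1 0;5 0 0 0 0;5 0 0 0 0;5 0 0 0 0"

```text
t: 9.48
tcp_pos: [0.4408, -0.1429, 0.033]
tool_rot: [0.642, 0.766, -0.001, -0.001]
force: [-10.4, -10.2, 26.7]
finger_gap: 0.082
gripper_force: 74.2
```

send_rows:
  commands: "5 0 0 -0.2 0;5 0 0 -0.2 0;5 0 0 0 0;5 0 0 0 0"

```text
t: 9.82
tcp_pos: [0.4417, -0.1428, 0.0395]
tool_rot: [0.643, 0.766, -0.001, -0.001]
force: [-5.8, 1.3, 9.3]
finger_gap: 0.082
gripper_force: 70.8
```

send_rows:
  commands: "5 0 0.02 -0.2 0;5 0 0.02 -0.1 0;5 0 0 0 0;5 0 0 0 0"

```text
t: 10.15
tcp_pos: [0.443, -0.1426, 0.0453]
tool_rot: [0.643, 0.766, -0.0, -0.001]
force: [-4.3, -9.1, 5.3]
finger_gap: 0.082
gripper_force: 70.7
```

```bash
python3 - <<'E'
from m import *
s=snap('wrist'); cv2.imwrite('pics/w5.png',cv2.resize(s['pixels'][150:350,260:600,::-1],None,fx=2,fy=2)); st=readout.sense(); print(st['tcp_pos'],st['force'])
E
```

```text
[ 0.4429599  -0.14260754  0.04528958] [-5.03113078  6.74918466  7.56929891]
```

View pics/w5.png

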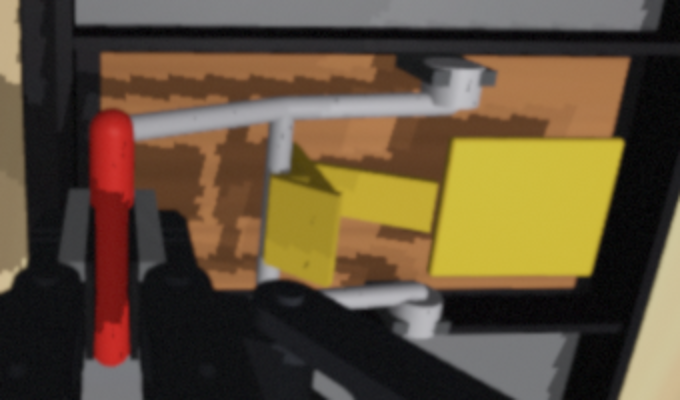

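send_rows:
  commands: "5 0 0.02 -0.15 0;5 0 0 0 0;5 0 0 0 0;5 0 0 0 0"

```text
t: 10.53
tcp_pos: [0.4434, -0.1425, 0.0467]
tool_rot: [0.643, 0.766, -0.0, -0.001]
force: [-5.7, 2.1, -3.6]
finger_gap: 0.082
gripper_force: 69.1
```

send_rows:
  commands: "5 0 0.02 -0.15 0;5 0 0 0 0;5 0 0 0 0;5 0 0 0 0"

```text
t: 10.87
tcp_pos: [0.4437, -0.1423, 0.0482]
tool_rot: [0.643, 0.766, -0.001, -0.002]
force: [-3.2, -9.6, -23.5]
finger_gap: 0.08
gripper_force: 66.9
```

send_rows:
  commands: "5 0 0 0.1 0;5 0 0 0 0;5 0 0 0 0;12 0 0 0 0;15 0 0 0 0;18 0 0 0 0;22 0 0 0 0;24 0 0 0 0;24 0 0 0 0;24 0 0 -0.3 0;24 0 0 -0.5 0;24 0 0 -0.8 0;24 0 0 -1 0;24 0 0 -1 0;24 0 0 -1 0;24 0 0 -1 0;24 0 0 -1 0;24 0 0 -1 0;24 0 0 0 0"

```text
t: 12.45
tcp_pos: [0.4472, -0.1439, 0.2037]
tool_rot: [0.643, 0.766, 0.001, 0.004]
force: [0.6, 0.1, 0.2]
finger_gap: 0.286
gripper_force: 0.0
```

```bash
cat > bar.py <<'E'
from m import *
def bar():
    for n in('scene','side'):
        s=snap(n); m=mask(s,(0,150,60),(6,255,255))|mask(s,(176,150,60),(179,255,255))
        for k in blobs(m,8):
            for z in(.047,.106):
                P=onz(s,[cen(k)],z)[0]
                if abs(P[0]-.5)<.12 and abs(P[1]+.13)<.08: print(n,cen(k),P.round(3),cv2.contourArea(k))
    print('hooked bar expect',.516-.072*.985,-.130-.072*.174)
if __name__=='__main__': bar(); print(readout.sense()['tcp_pos'])
E
python3 bar.py; python3 -c "
from h import *
s=snap('wrist','w6.png')"
```

```text
scene (237.21621621621622, 217.5) [ 0.448 -0.144  0.047] 37.0
scene (237.21621621621622, 217.5) [ 0.484 -0.165  0.106] 37.0
side (399.37179487179486, 199.69230769230768) [ 0.441 -0.141  0.047] 39.0
side (399.37179487179486, 199.69230769230768) [ 0.422 -0.077  0.106] 39.0
hooked bar expect 0.44508000000000003 -0.142528
[ 0.44542005 -0.14290553  0.20079452]
```

View pics/w6.png

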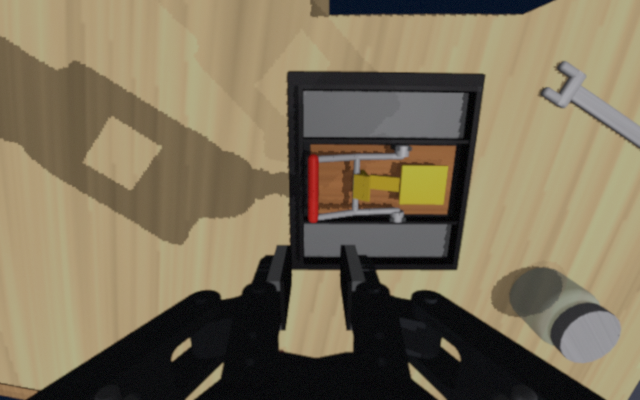

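send_rows:
  commands: "85 -0.967 -0.446 -0.42 0;85 -0.967 -0.446 -0.42 0;85 -0.967 -0.446 -0.42 0;85 -0.967 -0.446 -0.42 0;85 -0.967 -0.446 -0.42 0;85 -0.967 -0.446 -0.42 0;85 -0.967 -0.446 -0.42 0;85 -0.967 -0.446 -0.42 0;85 -0.967 -0.446 -0.42 0;85 -0.967 -0.446 -0.42 0;85 -0.967 -0.446 -0.42 0;85 -0.967 -0.446 -0.42 0;85 0 0 0 1;85 0 0 0 1;85 0 0 0 1;85 0 0 0 1;85 0 0 0 1;85 0 0 0 1;85 0 0 0 1;85 0 0 0 1"

```text
t: 14.27
tcp_pos: [0.3794, -0.3892, 0.2987]
tool_rot: [0.83, 0.558, 0.0, -0.002]
force: [-0.5, 0.6, -0.2]
finger_gap: 0.997
gripper_force: 0.0
```

send_rows:
  commands: "85 0 0 0 1;85 0 0 0 1;85 0 0 0 1;85 0 0 0 1;85 0 0 0 1;85 0 0 0 1;85 0 0 0 1;85 0 0 0 1;85 0 0 0 1;85 0 0 0 1;85 0 0 0 1;85 0 0 0 1;85 0 0 0 1;85 0 0 0 1;85 0 0 0 0.5;85 0 0 0 0;85 0 0 0 0;85 0 0 0 0"

```text
t: 15.77
tcp_pos: [0.3797, -0.3896, 0.2997]
tool_rot: [0.996, 0.087, -0.0, -0.001]
force: [0.0, 0.4, -0.0]
finger_gap: 0.995
gripper_force: 0.0
```

```bash
cat > blk.py <<'E'
from m import *
def go(t,st):
    # t = world target xyz, yaw deg; prints tool-axis shares & spin shares (tool z down)
    q=st['tool_rot']; yaw=np.degrees(2*np.arctan2(q[1],q[0])); d=np.array(t[:3])-st['tcp_pos']; c,s_=np.cos(np.radians(yaw)),np.sin(np.radians(yaw))
    dy=(t[3]-yaw+90)%180-90
    print('  yaw now %.1f  units dx %.2f dy %.2f dz %.2f spin %.2f'%(yaw,(d[0]*c+d[1]*s_)/.02,(d[0]*s_-d[1]*c)/.02,-d[2]/.02,-dy/4))
def blocks(s,amin=150):
    m=mask(s,(166,110,40),(178,255,255)); out=[]
    v=s['pixels'].max(2)
    for k in blobs(m,amin):
        mm=np.zeros_like(m); cv2.drawContours(mm,[k],-1,255,-1)
        # outline on bench plane vs top plane: use brightest face = top
        vals=v[mm>0]; thr,_=cv2.threshold(vals.reshape(-1,1),0,255,cv2.THRESH_OTSU)
        tp=((mm>0)&(v>thr)).astype(np.uint8)*255
        kk=max(blobs(tp,20),key=cv2.contourArea)
        P=(onz(s,kk.reshape(-1,2),.036)[:,:2]*1000).astype(np.float32); r=cv2.minAreaRect(P)
        b=cv2.boxPoints(r); e=[b[1]-b[0],b[2]-b[1]]; L=max(e,key=np.linalg.norm); ang=np.degrees(np.arctan2(L[1],L[0]))%180
        Pm=onz(s,[cen(k)],.02)[0]
        out.append((r[0],ang)); print('px',np.round(cen(k)),'top c',np.round(r[0],1),'size',np.round(sorted(r[1]),1),'ang %.1f'%ang,'whole c',Pm[:2].round(3),thr)
    return out
if __name__=='__main__':
    s=snap('wrist'); st=readout.sense(); print(st['tcp_pos'])
    for c,a in blocks(s): go((c[0]/1000,c[1]/1000,.036,a),st)
E
python3 blk.py; python3 -c "
from h import *
s=snap('wrist','w7.png')"
```

```text
[ 0.37975069 -0.38967119  0.29994577]
px [325. 136.] top c [ 423.  -393.4] size [22.2 55.8] ang 19.2 whole c [ 0.422 -0.394] 126.0
px [342.  32.] top c [ 542.7 -391.9] size [23.5 60.3] ang 162.1 whole c [ 0.546 -0.391] 106.0
  yaw now 10.0  units dx 2.10 dy 0.56 dz 13.20 spin -2.30
  yaw now 10.0  units dx 8.00 dy 1.53 dz 13.20 spin 6.98
```

View pics/w7.png

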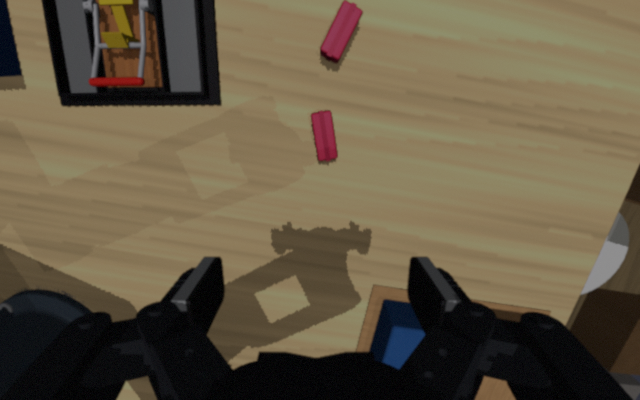

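send_rows:
  commands: "60 0.72 0.17 0.5 0;60 0.72 0.17 0.8 0;60 0.72 0.17 0.9 0;60 0 0 0.9 -0.77;60 0 0 0.9 -0.77;60 0 0 0.9 -0.77;60 0 0 1 0;60 0 0 1 0;60 0 0 1 0;60 0 0 1 0;60 0 0 1 0;60 0 0 0 0"

```text
t: 16.87
tcp_pos: [0.4226, -0.3904, 0.0991]
tool_rot: [0.986, 0.167, -0.002, -0.003]
force: [-0.2, -0.2, 0.4]
finger_gap: 0.701
gripper_force: 0.0
```

```bash
python3 blk.py
```

```text
[ 0.42330563 -0.3912455   0.10085875]
px [320. 220.] top c [ 426.7 -392.5] size [24.4 52.6] ang 18.6 whole c [ 0.422 -0.393] 97.0
px [383.  42.] top c [ 543.1 -389.8] size [24.2 60.1] ang 162.1 whole c [ 0.544 -0.391] 109.0
  yaw now 19.2  units dx 0.14 dy 0.12 dz 3.24 spin 0.16
  yaw now 19.2  units dx 5.68 dy 1.91 dz 3.24 spin 9.29
```

send_rows:
  commands: "60 0 0.08 0.9 0;60 0 0 0.9 0;60 0 0 0.9 0;60 0 0 0.94 0;60 0 0 0 0;20 0 0 0 0;20 0 0 0 0;20 0 0 0 0;20 0 0 0 0;20 0 0 0 0;20 0 0 0 0;20 0 0 0 0;20 0 0 0 0"
  grip_force: 40

```text
t: 18.0
tcp_pos: [0.4256, -0.3951, 0.0318]
tool_rot: [0.986, 0.167, 0.001, 0.002]
force: [-0.2, 0.7, 7.0]
finger_gap: 0.29
gripper_force: 40.2
```

send_rows:
  commands: "20 0 0 -0.5 0;20 0 0 -1 0;20 0 0 -1 0;20 0 0 -1 0;20 0 0 -1 0;20 0 0 0 0;20 0 0 0 0"

```text
t: 18.58
tcp_pos: [0.4252, -0.3946, 0.1215]
tool_rot: [0.986, 0.167, 0.001, 0.001]
force: [0.0, 0.0, -1.2]
finger_gap: 0.292
gripper_force: 39.5
```

```bash
cat > place.py <<'E'
from blk import *
import sys
T=np.array([.516,-.130]); Y=np.radians(10)
def t2w(x,y): return T+np.array([[np.cos(Y),-np.sin(Y)],[np.sin(Y),np.cos(Y)]])@np.array([x,y])
if __name__=='__main__':
    st=readout.sense(); print(st['tcp_pos'],st['force'],st['finger_gap'])
    for x in(-.038,.038):
        for y in(-.069,.069):
            w=t2w(x,y); print(x,y,w); go((w[0],w[1],.035,10),st)
E
python3 place.py; python3 blk.py
```

```text
[ 0.42523756 -0.39458312  0.12149712] [ 5.55943348e-04  4.05902913e-02 -1.15749065e+00] 0.29165649959408063
-0.038 -0.069 [ 0.49055903 -0.20455037]
  yaw now 19.2  units dx 6.21 dy -7.90 dz 4.32 spin 2.31
-0.038 0.069 [ 0.46659558 -0.0686469 ]
  yaw now 19.2  units dx 7.32 dy -14.71 dz 4.32 spin 2.31
0.038 -0.069 [ 0.56540442 -0.1913531 ]
  yaw now 19.2  units dx 9.96 dy -7.29 dz 4.32 spin 2.31
0.038 0.069 [ 0.54144097 -0.05544963]
  yaw now 19.2  units dx 11.07 dy -14.10 dz 4.32 spin 2.31
[ 0.42464349 -0.39381524  0.12028471]
px [316. 265.] top c [ 399.7 -405. ] size [41.3 48.7] ang 17.9 whole c [ 0.379 -0.412] 95.0
px [369.  47.] top c [ 543.6 -390.2] size [24.  61.3] ang 162.2 whole c [ 0.547 -0.391] 112.0
  yaw now 19.2  units dx -1.36 dy 0.12 dz 4.21 spin 0.33
  yaw now 19.2  units dx 5.68 dy 1.79 dz 4.21 spin 9.26
```

send_rows:
  commands: "20 0.776 -0.987 0 0;20 0.776 -0.987 0 0;20 0.776 -0.987 0 0;20 0.776 -0.987 0 0;20 0.776 -0.987 0 0;20 0.776 -0.987 0 0;20 0.776 -0.987 0 0;20 0.776 -0.987 0 0;20 0 0 0 0.77;20 0 0 0 0.77;20 0 0 0 0.77;20 0 0 0 0;20 0 0 0 0"

```text
t: 19.72
tcp_pos: [0.4893, -0.2035, 0.1188]
tool_rot: [0.996, 0.088, -0.001, -0.001]
force: [-0.2, 0.5, -0.9]
finger_gap: 0.294
gripper_force: 39.5
```

```bash
python3 place.py|head -3;  python3 -c "
from h import *
s=snap('wrist','w8.png')"
```

```text
[ 0.48928228 -0.20346637  0.11881256] [-0.17669196  0.54724899 -0.91786182] 0.2936368378060664
-0.038 -0.069 [ 0.49055903 -0.20455037]
  yaw now 10.1  units dx 0.05 dy 0.06 dz 4.19 spin 0.02
```

View pics/w8.png

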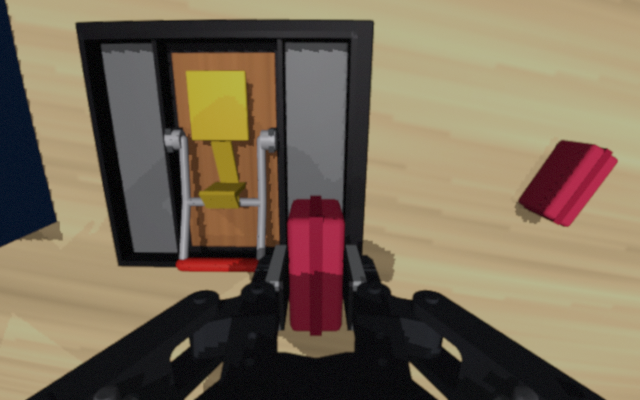

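send_rows:
  commands: "20 0.05 0.1 0.6 0;20 0 0 0.8 0;20 0 0 0.8 0;20 0 0 0.8 0;20 0 0 0.5 0;20 0 0 0.3 0;20 0 0 0.1 0;20 0 0 0.05 0;20 0 0 0 0;20 0 0 0 0"

```text
t: 20.6
tcp_pos: [0.4918, -0.2061, 0.0415]
tool_rot: [0.996, 0.087, 0.001, 0.0]
force: [0.1, 0.0, -0.8]
finger_gap: 0.291
gripper_force: 39.5
```

send_rows:
  commands: "20 0 0 0.1 0;20 0 0 0 0;20 0 0 0 0"

```text
t: 20.85
tcp_pos: [0.4915, -0.2059, 0.0392]
tool_rot: [0.996, 0.087, 0.0, 0.0]
force: [-0.0, 0.1, -1.5]
finger_gap: 0.295
gripper_force: 39.5
```

send_rows:
  commands: "28 0 0 0 0;31 0 0 0 0;35 0 0 0 0;35 0 0 0 0;35 0 0 0 0;35 0 0 -0.3 0;35 0 0 -0.6 0;35 0 0 -1 0;35 0 0 -1 0;35 0 0 -1 0;35 0 0 -1 0;35 0 0 -1 0;35 0 0 -1 0;35 0 0 0 0"

```text
t: 22.02
tcp_pos: [0.4934, -0.2071, 0.181]
tool_rot: [0.996, 0.087, 0.003, 0.003]
force: [0.6, -0.2, -0.9]
finger_gap: 0.41
gripper_force: 0.0
```

```bash
python3 bar.py; python3 blk.py
```

```text
scene (237.4222222222222, 217.32888888888888) [ 0.448 -0.143  0.047] 37.5
scene (237.4222222222222, 217.32888888888888) [ 0.484 -0.164  0.106] 37.5
side (399.43369175627237, 199.49820788530465) [ 0.441 -0.142  0.047] 46.5
side (399.43369175627237, 199.49820788530465) [ 0.422 -0.077  0.106] 46.5
hooked bar expect 0.44508000000000003 -0.142528
[ 0.49157318 -0.20589201  0.17781179]
[ 0.49096001 -0.20551782  0.17681004]
px [316. 196.] top c [ 487.4 -207.2] size [24.2 61.3] ang 9.6 whole c [ 0.487 -0.207] 124.0
px [518. 170.] top c [ 543.3 -389.8] size [25.9 60.3] ang 162.7 whole c [ 0.545 -0.392] 112.0
  yaw now 10.0  units dx -0.19 dy 0.05 dz 7.04 spin 0.09
  yaw now 10.0  units dx 0.98 dy 9.53 dz 7.04 spin 6.81
```

send_rows:
  commands: "55 0.1 0.95 0 0;55 0.1 0.95 0 0;55 0.1 0.95 0 0;55 0.1 0.95 0 0;55 0.1 0.95 0 0;55 0.1 0.95 0 0;55 0.1 0.95 0 0;55 0.1 0.95 0 0;55 0.1 0.95 0 0;55 0.1 0.95 0 0;55 0 0 0.6 0.98;55 0 0 0.6 0.98;55 0 0 0.6 0.98;55 0 0 0.6 0.98;55 0 0 0.6 0.98;55 0 0 0.6 0.98;55 0 0 0.6 0.98;55 0 0 0 0;55 0 0 0 0"

```text
t: 23.75
tcp_pos: [0.5428, -0.3883, 0.0906]
tool_rot: [0.989, -0.151, -0.002, -0.001]
force: [-0.4, -0.1, 0.1]
finger_gap: 0.642
gripper_force: 0.0
```

```bash
python3 blk.py
```

```text
[ 0.54348994 -0.38900223  0.09177832]
px [ 90. 330.] top c [ 511.1 -196. ] size [11.8 27.3] ang 111.6 whole c [ 0.508 -0.189] 84.0
px [319. 220.] top c [ 550.5 -392.3] size [23.8 46.1] ang 162.2 whole c [ 0.543 -0.39 ] 95.0
  yaw now -17.4  units dx -4.43 dy -8.73 dz 2.79 spin 12.76
  yaw now -17.4  units dx 0.38 dy 0.05 dz 2.79 spin 0.11
```

send_rows:
  commands: "55 0 0.04 0.8 0;55 0 0 0.8 0;55 0 0 0.8 0;55 0 0 0.8 0;55 0 0 0 0;20 0 0 0 0;20 0 0 0 0;20 0 0 0 0;20 0 0 0 0;20 0 0 0 0;20 0 0 0 0;20 0 0 0 0;20 0 0 0 0"
  grip_force: 40

```text
t: 24.88
tcp_pos: [0.5446, -0.391, 0.0305]
tool_rot: [0.988, -0.152, 0.001, 0.001]
force: [-0.2, 0.3, 6.1]
finger_gap: 0.292
gripper_force: 41.0
```

send_rows:
  commands: "20 0 0 -0.5 0;20 0 0 -1 0;20 0 0 -1 0;20 0 0 -1 0;20 0 0 -1 0;20 0 0 -1 0;20 0 0 0 -0.98;20 0 0 0 -0.98;20 0 0 0 -0.98;20 0 0 0 -0.98;20 0 0 0 -0.98;20 0 0 0 -0.98;20 0 0 0 -0.98;20 0 0 0 0;20 0 0 0 0"

```text
t: 26.13
tcp_pos: [0.5435, -0.3899, 0.139]
tool_rot: [0.996, 0.086, -0.0, -0.0]
force: [-0.3, 0.0, -1.0]
finger_gap: 0.291
gripper_force: 40.2
```

```bash
python3 place.py
```

```text
[ 0.5435001  -0.38994586  0.13902143] [-0.29776029  0.0207198  -1.00973383] 0.29138805748805746
-0.038 -0.069 [ 0.49055903 -0.20455037]
  yaw now 9.9  units dx -1.02 dy -9.59 dz 5.20 spin -0.03
-0.038 0.069 [ 0.46659558 -0.0686469 ]
  yaw now 9.9  units dx -1.03 dy -16.49 dz 5.20 spin -0.03
0.038 -0.069 [ 0.56540442 -0.1913531 ]
  yaw now 9.9  units dx 2.78 dy -9.59 dz 5.20 spin -0.03
0.038 0.069 [ 0.54144097 -0.05544963]
  yaw now 9.9  units dx 2.77 dy -16.49 dz 5.20 spin -0.03
```

send_rows:
  commands: "20 0.28 -0.95 0 0;20 0.28 -0.95 0 0;20 0.28 -0.95 0 0;20 0.28 -0.95 0 0;20 0.28 -0.95 0 0;20 0.28 -0.95 0 0;20 0.28 -0.95 0 0;20 0.28 -0.95 0 0;20 0.28 -0.95 0 0;20 0.28 -0.95 0 0;20 0 0 0 0;20 0 0 0.6 0;20 0 0 0.9 0;20 0 0 0.9 0;20 0 0 0.9 0;20 0 0 0.9 0;20 0 0 0.3 0;20 0 0 0.2 0;20 0 0 0 0;20 0 0 0 0"

```text
t: 27.8
tcp_pos: [0.5663, -0.1939, 0.0452]
tool_rot: [0.996, 0.087, 0.0, 0.0]
force: [0.6, 0.2, -0.9]
finger_gap: 0.295
gripper_force: 40.1
```

send_rows:
  commands: "20 0 0 0.2 0;20 0 0 0.13 0;20 0 0 0 0;20 0 0 0 0"

```text
t: 28.13
tcp_pos: [0.566, -0.1934, 0.0385]
tool_rot: [0.996, 0.087, 0.0, 0.0]
force: [-0.3, -0.4, -0.0]
finger_gap: 0.289
gripper_force: 40.2
```

send_rows:
  commands: "28 0 0 0 0;31 0 0 0 0;35 0 0 0 0;35 0 0 0 0;35 0 0 0 0;35 0 0 -0.3 0;35 0 0 -0.6 0;35 0 0 -1 0;35 0 0 -1 0;35 0 0 -1 0;35 0 0 -1 0;35 0 0 -1 0;35 0 0 -1 0;35 0 0 0 0"

```text
t: 29.3
tcp_pos: [0.5685, -0.1947, 0.1818]
tool_rot: [0.996, 0.087, 0.004, 0.003]
force: [0.4, -1.4, 0.5]
finger_gap: 0.41
gripper_force: 0.0
```

```bash
python3 bar.py; python3 blk.py
```

```text
side (399.4791666666667, 199.61458333333334) [ 0.441 -0.142  0.047] 48.0
side (399.4791666666667, 199.61458333333334) [ 0.422 -0.077  0.106] 48.0
hooked bar expect 0.44508000000000003 -0.142528
[ 0.56637458 -0.19359572  0.1778156 ]
[ 0.56564087 -0.19318724  0.17659812]
px [315. 230.] top c [ 562.7 -194.4] size [24.2 62.2] ang 10.5 whole c [ 0.527 -0.2  ] 120.0
  yaw now 10.0  units dx -0.15 dy 0.04 dz 7.03 spin -0.13
```

send_rows:
  commands: "85 -0.08 -0.97 -0.4 0;85 -0.08 -0.97 -0.4 0;85 -0.08 -0.97 -0.4 0;85 -0.08 -0.97 -0.4 0;85 -0.08 -0.97 -0.4 0;85 -0.08 -0.97 -0.4 0;85 -0.08 -0.97 -0.4 0;85 -0.08 -0.97 -0.4 0;85 -0.08 -0.97 -0.4 0;85 -0.08 -0.97 -0.4 0;85 -0.08 -0.97 -0.4 0;85 -0.08 -0.97 -0.4 0;85 -0.08 -0.97 -0.4 0;85 -0.08 -0.97 -0.4 0;85 -0.08 -0.97 -0.4 0;85 -0.08 -0.97 0 0;85 -0.08 -0.97 0 0;85 -0.08 -0.97 0 0;85 -0.08 -0.97 0 0;85 -0.08 -0.97 0 0"

```text
t: 31.12
tcp_pos: [0.4652, 0.1845, 0.2952]
tool_rot: [0.996, 0.087, -0.002, -0.0]
force: [0.4, 0.0, 0.3]
finger_gap: 0.993
gripper_force: 0.0
```

send_rows:
  commands: "85 -0.08 -0.97 0 0;85 -0.08 -0.97 0 0;85 -0.08 -0.97 0 0;85 -0.08 -0.97 0 0;85 -0.08 -0.97 0 0;85 -0.08 -0.97 0 0;85 -0.08 -0.97 0 0;85 -0.08 -0.97 0 0;85 -0.08 -0.97 0 0;85 -0.08 -0.97 0 0;85 0 0 0 0;85 0 0 0 0;85 0 0 0 0"

```text
t: 32.2
tcp_pos: [0.4168, 0.3709, 0.2954]
tool_rot: [0.996, 0.087, -0.001, 0.001]
force: [-0.4, 0.1, -0.4]
finger_gap: 0.998
gripper_force: 0.0
```

```bash
python3 blk.py; python3 -c "
from h import *
s=snap('wrist','w9.png')"
```

```text
[0.41721641 0.37070467 0.29564655]
px [310. 137.] top c [455.7 383.9] size [21.6 57.4] ang 163.4 whole c [0.454 0.384] 125.0
px [315.  63.] top c [539.6 393.2] size [23.  60.2] ang 157.7 whole c [0.542 0.394] 115.0
  yaw now 10.0  units dx 2.01 dy -0.32 dz 12.98 spin 6.65
  yaw now 10.0  units dx 6.22 dy -0.05 dz 12.98 spin 8.06
```

View pics/w9.png

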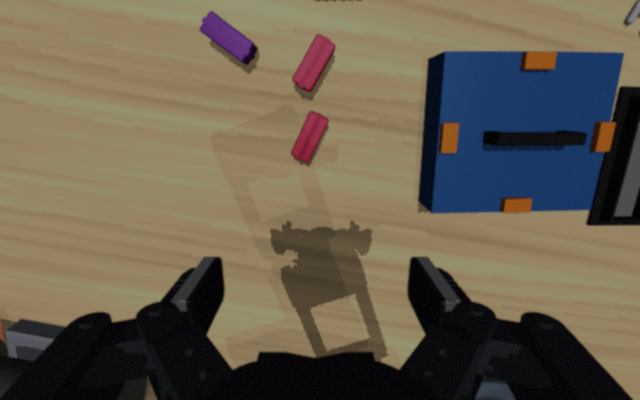

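send_rows:
  commands: "55 0.65 -0.1 0.6 0;55 0.65 -0.1 0.9 0;55 0.65 -0.1 0.9 0;55 0 0 1 0.96;55 0 0 1 0.96;55 0 0 1 0.96;55 0 0 1 0.96;55 0 0 1 0.96;55 0 0 1 0.96;55 0 0 1 0.96;55 0 0 0.8 0;55 0 0 0 0;55 0 0 0 0"

```text
t: 33.38
tcp_pos: [0.455, 0.3831, 0.0917]
tool_rot: [0.989, -0.147, -0.001, 0.001]
force: [1.0, 0.1, 0.1]
finger_gap: 0.644
gripper_force: 0.0
```

```bash
python3 blk.py
```

```text
[0.45574358 0.3837274  0.09269394]
px [314. 222.] top c [462.  383.3] size [23.5 46. ] ang 163.8 whole c [0.455 0.386] 104.0
px [258.  99.] top c [539.7 394.3] size [23.5 61.1] ang 158.6 whole c [0.542 0.395] 103.0
  yaw now -16.9  units dx 0.30 dy -0.07 dz 2.83 spin -0.19
  yaw now -16.9  units dx 3.86 dy -1.73 dz 2.83 spin 1.12
```

send_rows:
  commands: "55 0 -0.06 0.8 0;55 0 0 0.8 0;55 0 0 0.8 0;55 0 0 0.8 0;55 0 0 0 0;20 0 0 0 0;20 0 0 0 0;20 0 0 0 0;20 0 0 0 0;20 0 0 0 0;20 0 0 0 0;20 0 0 0 0;20 0 0 0 0"
  grip_force: 40

```text
t: 34.52
tcp_pos: [0.4567, 0.3859, 0.0301]
tool_rot: [0.989, -0.147, 0.001, -0.001]
force: [-0.2, -0.8, 6.5]
finger_gap: 0.29
gripper_force: 40.2
```

send_rows:
  commands: "20 0 0 -0.5 0;20 0 0 -1 0;20 0 0 -1 0;20 0 0 -1 0;20 0 0 -1 0;20 0 0 -1 0;20 0 0 -1 -0.96;20 0 0 -1 -0.96;20 0 0 -1 -0.96;20 0 0 0 -0.96;20 0 0 0 -0.96;20 0 0 0 -0.96;20 0 0 0 -0.96;20 0 0 0 0;20 0 0 0 0"

```text
t: 35.77
tcp_pos: [0.4552, 0.3852, 0.1988]
tool_rot: [0.996, 0.086, 0.0, -0.0]
force: [-1.0, 0.7, -1.0]
finger_gap: 0.29
gripper_force: 39.4
```

```bash
python3 place.py
```

```text
[0.45521513 0.38523455 0.1987809 ] [-1.01326996  0.74757512 -0.95902007] 0.28989811135087634
-0.038 -0.069 [ 0.49055903 -0.20455037]
  yaw now 9.9  units dx -3.32 dy 29.35 dz 8.19 spin -0.03
-0.038 0.069 [ 0.46659558 -0.0686469 ]
  yaw now 9.9  units dx -3.34 dy 22.45 dz 8.19 spin -0.03
0.038 -0.069 [ 0.56540442 -0.1913531 ]
  yaw now 9.9  units dx 0.48 dy 29.35 dz 8.19 spin -0.03
0.038 0.069 [ 0.54144097 -0.05544963]
  yaw now 9.9  units dx 0.46 dy 22.45 dz 8.19 spin -0.03
```

send_rows:
  commands: "20 -0.145 0.973 0 0;20 -0.145 0.973 0 0;20 -0.145 0.973 0 0;20 -0.145 0.973 0 0;20 -0.145 0.973 0 0;20 -0.145 0.973 0 0;20 -0.145 0.973 0 0;20 -0.145 0.973 0 0;20 -0.145 0.973 0 0;20 -0.145 0.973 0 0;20 -0.145 0.973 0 0;20 -0.145 0.973 0 0;20 -0.145 0.973 0 0;20 -0.145 0.973 0 0;20 -0.145 0.973 0 0;20 -0.145 0.973 0 0;20 -0.145 0.973 0 0;20 -0.145 0.973 0 0;20 -0.145 0.973 0 0;20 -0.145 0.973 0 0"

```text
t: 37.43
tcp_pos: [0.4658, -0.009, 0.1986]
tool_rot: [0.996, 0.086, 0.0, 0.0]
force: [-0.3, 0.8, -1.0]
finger_gap: 0.286
gripper_force: 39.4
```

send_rows:
  commands: "20 -0.145 0.973 0 0;20 -0.145 0.973 0 0;20 -0.145 0.973 0 0;20 0 0 0 0;20 0 0 0.8 0;20 0 0 1 0;20 0 0 1 0;20 0 0 1 0;20 0 0 0 0;20 0 0 0 0"

```text
t: 38.27
tcp_pos: [0.4667, -0.0663, 0.1219]
tool_rot: [0.996, 0.087, -0.001, -0.001]
force: [-0.3, -0.0, -0.0]
finger_gap: 0.29
gripper_force: 39.5
```

```bash
python3 place.py|sed -n '1p;4,5p'
```

```text
[ 0.46669749 -0.06628523  0.12187421] [-0.27962472 -0.04954821 -0.00049949] 0.29013083425767355
-0.038 0.069 [ 0.46659558 -0.0686469 ]
  yaw now 10.0  units dx -0.03 dy 0.12 dz 4.34 spin -0.01
```

send_rows:
  commands: "20 0 0.08 0.6 0;20 0 0 0.8 0;20 0 0 0.8 0;20 0 0 0.8 0;20 0 0 0.6 0;20 0 0 0.3 0;20 0 0 0.2 0;20 0 0 0.1 0;20 0 0 0 0;20 0 0 0 0"

```text
t: 39.1
tcp_pos: [0.4682, -0.0687, 0.039]
tool_rot: [0.996, 0.087, 0.001, 0.0]
force: [-0.0, -0.6, -0.7]
finger_gap: 0.291
gripper_force: 39.5
```

send_rows:
  commands: "28 0 0 0 0;31 0 0 0 0;35 0 0 0 0;35 0 0 0 0;35 0 0 0 0;35 0 0 -0.3 0;35 0 0 -0.6 0;35 0 0 -1 0;35 0 0 -1 0;35 0 0 -1 0;35 0 0 -1 0;35 0 0 -1 0;35 0 0 -1 0;35 0 0 0 0"

```text
t: 40.27
tcp_pos: [0.4697, -0.0693, 0.1799]
tool_rot: [0.996, 0.087, 0.003, 0.002]
force: [-0.2, 0.7, -0.4]
finger_gap: 0.413
gripper_force: 0.0
```

```bash
python3 bar.py; python3 blk.py; python3 - <<'E'
from m import *
for n in('scene','side'):
    s=snap(n)
    for k in blobs(mask(s,(168,120,60),(177,255,255)),20): print(n,onz(s,[cen(k)],.02)[0].round(3))
E
```

```text
scene (237.21285140562247, 217.39357429718874) [ 0.447 -0.144  0.047] 41.5
scene (237.21285140562247, 217.39357429718874) [ 0.484 -0.165  0.106] 41.5
side (399.4542124542124, 199.37728937728937) [ 0.441 -0.143  0.047] 45.5
side (399.4542124542124, 199.37728937728937) [ 0.423 -0.078  0.106] 45.5
hooked bar expect 0.44508000000000003 -0.142528
[ 0.46787073 -0.06868249  0.17707901]
[ 0.46724578 -0.06845833  0.1762281 ]
px [465. 196.] top c [ 488.  -209.3] size [25.6 62.8] ang 10.0 whole c [ 0.488 -0.212] 123.0
px [317. 194.] top c [465.4 -70.2] size [23.8 62. ] ang 10.8 whole c [ 0.465 -0.071] 144.0
px [478. 110.] top c [ 564.6 -196.4] size [25.8 62.5] ang 10.1 whole c [ 0.567 -0.199] 123.0
  yaw now 10.0  units dx -0.20 dy 7.12 dz 7.01 spin -0.01
  yaw now 10.0  units dx -0.11 dy 0.07 dz 7.01 spin -0.19
  yaw now 10.0  units dx 3.68 dy 7.14 dz 7.01 spin -0.03
scene [ 0.559 -0.188  0.02 ]
scene [ 0.482 -0.202  0.02 ]
scene [ 0.46  -0.063  0.02 ]
scene [0.539 0.402 0.02 ]
side [0.538 0.396 0.02 ]
side [ 0.465 -0.074  0.02 ]
side [ 0.489 -0.211  0.02 ]
side [ 0.564 -0.196  0.02 ]
```

send_rows:
  commands: "55 0.33 -0.961 0 0;55 0.33 -0.961 0 0;55 0.33 -0.961 0 0;55 0.33 -0.961 0 0;55 0.33 -0.961 0 0;55 0.33 -0.961 0 0;55 0.33 -0.961 0 0;55 0.33 -0.961 0 0;55 0.33 -0.961 0 0;55 0.33 -0.961 0 0;55 0.33 -0.961 0 0;55 0.33 -0.961 0 0;55 0.33 -0.961 0 0;55 0.33 -0.961 0 0;55 0.33 -0.961 0 0;55 0.33 -0.961 0 0;55 0.33 -0.961 0 0;55 0.33 -0.961 0 0;55 0.33 -0.961 0 0;55 0.33 -0.961 0 0"

```text
t: 42.18
tcp_pos: [0.5302, 0.3335, 0.1743]
tool_rot: [0.996, 0.087, -0.002, 0.001]
force: [0.2, -0.0, -0.3]
finger_gap: 0.65
gripper_force: 0.0
```

send_rows:
  commands: "55 0.33 -0.961 0 0;55 0.33 -0.961 0 0;55 0.33 -0.961 0 0;55 0 0 0.5 0.99;55 0 0 0.5 0.99;55 0 0 0.5 0.99;55 0 0 0.5 0.99;55 0 0 0.5 0.99;55 0 0 0.5 0.99;55 0 0 0.6 0.99;55 0 0 0.6 0.95;55 0 0 0 0;55 0 0 0 0"

```text
t: 43.27
tcp_pos: [0.5393, 0.3924, 0.0901]
tool_rot: [0.983, -0.186, -0.002, 0.001]
force: [-1.1, 0.6, -0.5]
finger_gap: 0.644
gripper_force: 0.0
```

```bash
python3 blk.py
```

```text
[0.54008128 0.39279904 0.09123665]
px [313. 222.] top c [547.7 391.9] size [23.5 44.7] ang 158.3 whole c [0.54  0.395] 104.0
  yaw now -21.4  units dx 0.37 dy -0.10 dz 2.76 spin 0.05
```

send_rows:
  commands: "55 0 -0.08 0.8 0;55 0 0 0.8 0;55 0 0 0.8 0;55 0 0 0.75 0;55 0 0 0 0;20 0 0 0 0;20 0 0 0 0;20 0 0 0 0;20 0 0 0 0;20 0 0 0 0;20 0 0 0 0;20 0 0 0 0;20 0 0 0 0"
  grip_force: 40

```text
t: 44.4
tcp_pos: [0.5419, 0.395, 0.0305]
tool_rot: [0.982, -0.187, 0.001, -0.001]
force: [0.3, -0.8, 5.9]
finger_gap: 0.291
gripper_force: 41.5
```

send_rows:
  commands: "20 0 0 -0.5 0;20 0 0 -1 0;20 0 0 -1 0;20 0 0 -1 0;20 0 0 -1 0;20 0 0 -1 0;20 0 0 -1 -0.98;20 0 0 -1 -0.98;20 0 0 -1 -0.98;20 0 0 0 -0.98;20 0 0 0 -0.98;20 0 0 0 -0.98;20 0 0 0 -0.98;20 0 0 0 -0.98;20 0 0 0 0;20 0 0 0 0"

```text
t: 45.73
tcp_pos: [0.5407, 0.3944, 0.1992]
tool_rot: [0.996, 0.085, -0.0, 0.0]
force: [0.4, 0.6, -0.1]
finger_gap: 0.292
gripper_force: 40.7
```

```bash
python3 place.py|sed -n '1p;8,9p'
```

```text
[0.54071893 0.39435455 0.19920454] [ 0.44953653  0.56639324 -0.08313092] 0.2917441405816115
0.038 0.069 [ 0.54144097 -0.05544963]
  yaw now 9.7  units dx -3.76 dy 22.17 dz 8.21 spin -0.07
```

send_rows:
  commands: "20 -0.162 0.964 0 0;20 -0.162 0.964 0 0;20 -0.162 0.964 0 0;20 -0.162 0.964 0 0;20 -0.162 0.964 0 0;20 -0.162 0.964 0 0;20 -0.162 0.964 0 0;20 -0.162 0.964 0 0;20 -0.162 0.964 0 0;20 -0.162 0.964 0 0;20 -0.162 0.964 0 0;20 -0.162 0.964 0 0;20 -0.162 0.964 0 0;20 -0.162 0.964 0 0;20 -0.162 0.964 0 0;20 -0.162 0.964 0 0;20 -0.162 0.964 0 0;20 -0.162 0.964 0 0;20 -0.162 0.964 0 0;20 -0.162 0.964 0 0"

```text
t: 47.4
tcp_pos: [0.5428, 0.0027, 0.1994]
tool_rot: [0.996, 0.085, -0.0, -0.0]
force: [0.3, -1.4, -0.2]
finger_gap: 0.292
gripper_force: 40.7
```

send_rows:
  commands: "20 -0.162 0.964 0 0;20 -0.162 0.964 0 0;20 -0.162 0.964 0 -0.07;20 0 0 0 0;20 0 0 0.8 0;20 0 0 1 0;20 0 0 1 0;20 0 0 1 0;20 0 0 0 0;20 0 0 0 0"

```text
t: 48.23
tcp_pos: [0.5426, -0.0543, 0.1226]
tool_rot: [0.996, 0.088, -0.001, -0.001]
force: [0.3, 0.3, -0.6]
finger_gap: 0.294
gripper_force: 40.7
```

```bash
python3 place.py|sed -n '1p;8,9p'
```

```text
[ 0.54255882 -0.05432979  0.12262215] [ 0.30122258  0.27000664 -0.57625281] 0.294034327732146
0.038 0.069 [ 0.54144097 -0.05544963]
  yaw now 10.1  units dx -0.06 dy 0.05 dz 4.38 spin 0.02
```

send_rows:
  commands: "20 0 0.03 0.6 0;20 0 0 0.8 0;20 0 0 0.8 0;20 0 0 0.8 0;20 0 0 0.6 0;20 0 0 0.3 0;20 0 0 0.2 0;20 0 0 0.1 0;20 0 0 0 0;20 0 0 0 0"

```text
t: 49.07
tcp_pos: [0.5441, -0.0558, 0.0401]
tool_rot: [0.996, 0.088, 0.001, 0.0]
force: [1.6, -0.3, 0.5]
finger_gap: 0.294
gripper_force: 40.7
```

send_rows:
  commands: "28 0 0 0 0;31 0 0 0 0;35 0 0 0 0;35 0 0 0 0;35 0 0 0 0;35 0 0 -0.3 0;35 0 0 -0.6 0;35 0 0 -1 0;35 0 0 -1 0;35 0 0 -1 0;35 0 0 -1 0;35 0 0 -1 0;35 0 0 -1 0;35 0 0 0 0;35 0 0 0 0"

```text
t: 50.32
tcp_pos: [0.5441, -0.0558, 0.1787]
tool_rot: [0.996, 0.088, 0.001, 0.001]
force: [1.1, -0.2, -0.0]
finger_gap: 0.409
gripper_force: 0.0
```

```bash
python3 bar.py|grep .047; cat > lid.py <<'E'
from blk import *
def tabs(s,zc,amin):
    m=mask(s,(6,170,90),(17,255,255)); out=[]
    for k in blobs(m,amin):
        P=onz(s,[cen(k)],zc)[0]; out.append(P[:2]); print('tab',np.round(cen(k)),P[:2].round(4),cv2.contourArea(k))
    return np.array(out)
if __name__=='__main__':
    import sys
    z=float(sys.argv[1])
    for n in('scene','side','wrist'):
        s=snap(n); print(n); tabs(s,z,12)
        if n=='wrist':
            for k in blobs(mask(s,(105,130,25),(119,255,255)),3000): print('blue',cen(k),cv2.approxPolyDP(cv2.convexHull(k),8,True).reshape(-1,2).tolist())
E
python3 lid.py .064
```

```text
scene (236.67619047619047, 217.89047619047616) [ 0.447 -0.146  0.047] 35.0
scene (236.67619047619047, 217.89047619047616) [ 0.484 -0.167  0.106] 35.0
side (399.7088122605364, 198.85823754789268) [ 0.442 -0.145  0.047] 43.5
scene
tab [436. 395.] [ 1.1609 -0.1902] 21.5
tab [424. 393.] [ 1.1363 -0.2041] 21.0
tab [387. 386.] [ 1.0653 -0.2464] 19.5
tab [409. 385.] [ 1.1021 -0.2122] 26.5
tab [371. 382.] [ 1.0322 -0.2623] 33.0
tab [346. 390.] [ 0.9999 -0.315 ] 177.5
tab [350. 379.] [ 0.9909 -0.2902] 16.5
tab [360. 376.] [ 1.0053 -0.2709] 13.0
tab [387. 374.] [ 1.0503 -0.2244] 57.5
tab [364. 372.] [ 1.0063 -0.2571] 29.0
tab [435. 376.] [ 1.1369 -0.1549] 95.0
tab [416. 369.] [ 1.0942 -0.1716] 34.0
tab [379. 370.] [ 1.0309 -0.2298] 16.5
tab [496. 369.] [ 1.2357 -0.0491] 34.0
tab [440. 366.] [ 1.1337 -0.1288] 23.0
tab [453. 364.] [ 1.1546 -0.1036] 63.5
tab [507. 351.] [1.2365 0.006 ] 29.5
tab [373. 356.] [ 1.0008 -0.2131] 164.5
tab [457. 345.] [ 1.1391 -0.0583] 17.0
tab [401. 345.] [ 1.0375 -0.1474] 128.5
tab [470. 341.] [ 1.1583 -0.0302] 63.5
tab [448. 336.] [ 1.1114 -0.0549] 21.5
tab [380. 33
[... 4852 characters left out ...]
0
tab [135.  29.] [-0.5975  0.2366] 280.5
tab [123.  14.] [-0.7328  0.2731] 22.0
tab [179.   9.] [-0.575   0.4596] 138.0
tab [144.   7.] [-0.7102  0.3665] 69.5
side
tab [317. 278.] [0.4801 0.23  ] 79.5
tab [363. 260.] [0.417  0.1235] 69.5
tab [300. 239.] [0.5799 0.1551] 65.0
tab [344. 224.] [0.5162 0.0459] 67.0
tab [392. 210.] [ 0.4344 -0.0724] 72.0
tab [391. 202.] [ 0.4526 -0.1007] 43.0
tab [353. 197.] [ 0.5489 -0.0562] 36.0
tab [143. 232.] [0.9265 0.3656] 8317.5
wrist
tab [106. 295.] [0.4237 0.1182] 649.0
tab [193. 207.] [0.5221 0.0435] 786.5
tab [ 61. 107.] [0.5848 0.1504] 897.0
blue (117.66856155740416, 196.51182060611998) [[215, 94], [233, 267], [220, 299], [12, 299], [0, 269], [0, 97]]
```

send_rows:
  commands: "60 -0.03 -0.975 -0.15 0;60 -0.03 -0.975 -0.15 0;60 -0.03 -0.975 -0.15 0;60 -0.03 -0.975 -0.15 0;60 -0.03 -0.975 -0.15 0;60 -0.03 -0.975 -0.15 0;60 -0.03 -0.975 -0.15 0;60 -0.03 -0.975 -0.15 0;60 -0.03 -0.975 -0.15 0;60 -0.03 -0.975 -0.15 0;60 0 0 0 -1;60 0 0 0 -1;60 0 0 0 -1;60 0 0 0 -1;60 0 0 0 -1;60 0 0 0 -1;60 0 0 0 -1;60 0 0 0 -1;60 0 0 0 -1;60 0 0 0 -1"

```text
t: 52.23
tcp_pos: [0.5028, 0.1352, 0.2063]
tool_rot: [0.905, 0.425, -0.001, -0.0]
force: [-0.4, 0.4, -0.4]
finger_gap: 0.703
gripper_force: 0.0
```

send_rows:
  commands: "60 0 0 0 -1;60 0 0 0 -1;60 0 0 0 -1;60 0 0 0 -1;60 0 0 0 -1;60 0 0 0 -1;60 0 0 0 -1;60 0 0 0 -1;60 0 0 0 -1;60 0 0 0 -1;60 0 0 0 -1;60 0 0 0 -1;60 0 0 0 -0.8;60 0 0 0 0;60 0 0 0 0;60 0 0 0 0"

```text
t: 53.57
tcp_pos: [0.5031, 0.1352, 0.2068]
tool_rot: [0.635, 0.773, -0.0, -0.0]
force: [-0.5, -0.6, -0.8]
finger_gap: 0.707
gripper_force: 0.0
```

```bash
python3 - <<'E'
from lid import *
s=snap('wrist','w10.png'); st=readout.sense(); print(st['tcp_pos']); tabs(s,.064,150)
m=mask(s,(0,0,0),(179,255,40)); m[260:]=0
for k in blobs(m,400):
    P=(onz(s,k.reshape(-1,2),.089)[:,:2]*1000).astype(np.float32); print(cen(k),cv2.contourArea(k),cv2.minAreaRect(P))
go((.504,.135,.072,101.2),st)
E
python3 bar.py|grep .047
```

```text
[0.5031815  0.13519185 0.20690178]
tab [315. 284.] [0.5228 0.0444] 491.0
tab [224. 193.] [0.4235 0.1194] 601.0
tab [407. 193.] [0.5857 0.1521] 622.5
tab [316.  85.] [0.4869 0.2261] 761.0
(315.2791079042309, 196.4707554389417) 1524.5 ((504.3518371582031, 137.244873046875), (12.392906188964844, 98.86441802978516), 11.64274787902832)
  yaw now 101.2  units dx -0.02 dy 0.04 dz 6.75 spin 0.01
scene (237.28310502283102, 217.44748858447488) [ 0.448 -0.144  0.047] 36.5
side (399.54545454545456, 199.3181818181818) [ 0.441 -0.143  0.047] 44.0
```

View pics/w10.png

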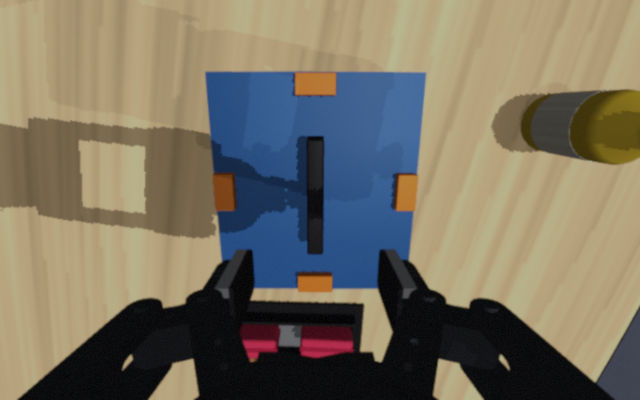

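send_rows:
  commands: "40 0.02 0.08 0.9 -0.05;40 0 0 0.9 0;40 0 0 0.9 0;40 0 0 0.9 0;40 0 0 0.9 0;40 0 0 0.9 0;40 0 0 0.8 0;40 0 0 0.4 0;40 0 0 0 0;40 0 0 0 0;8 0 0 0 0;8 0 0 0 0;8 0 0 0 0;8 0 0 0 0;8 0 0 0 0;8 0 0 0 0;8 0 0 0 0"
  grip_force: 90

```text
t: 55.13
tcp_pos: [0.5043, 0.1359, 0.0765]
tool_rot: [0.633, 0.774, -0.0, -0.0]
force: [-2.4, -1.8, 5.9]
finger_gap: 0.137
gripper_force: 88.2
```

send_rows:
  commands: "8 0 0 0 0;8 0 0 0 0;8 0 0 -0.2 0;8 0 0 -0.4 0;8 0 0 -0.6 0;8 0 0 -0.8 0;8 0 0 -0.8 0;8 0 0 -0.8 0;8 0 0 -0.8 0;8 0 0 -0.4 0;8 0 0 0 0;8 0 0 0 0"

```text
t: 56.13
tcp_pos: [0.5048, 0.1359, 0.1715]
tool_rot: [0.633, 0.774, 0.0, 0.0]
force: [-0.3, -0.6, -5.5]
finger_gap: 0.142
gripper_force: 88.2
```

```bash
cat > held.py <<'E'
from lid import *
s=snap('wrist'); st=readout.sense(); z=st['tcp_pos'][2]-.0765
t=tabs(s,z+.064,150); print(st['tcp_pos'],st['force'])
if len(t)==4:
    c=t.mean(0); o=t[np.argsort(t[:,0])]; d=o[3]-o[0]; yl=np.degrees(np.arctan2(d[1],d[0])); print('lid',c.round(4),yl)
    w=np.array([.5155,-.1304])+st['tcp_pos'][:2]-c; go((w[0],w[1],.0825,10+ (2*np.degrees(np.arctan2(st['tool_rot'][1],st['tool_rot'][0]))-yl)),st)
E
python3 held.py
```

```text
tab [477. 255.] [0.5882 0.1538] 2036.0
tab [156. 254.] [0.4255 0.1212] 1995.0
tab [304.  60.] [0.4832 0.2269] 2040.5
[0.50424715 0.1358975  0.17083579] [-0.63348524  0.45734919 -5.04571315]
```

send_rows:
  commands: "8 -0.4 -0.06 0 0;8 -0.8 -0.13 0 0;8 -0.88 -0.14 0 0;8 -0.88 -0.14 0 0;8 -0.88 -0.14 0 0;8 -0.88 -0.14 0 0;8 -0.88 -0.14 0 0;8 -0.88 -0.14 0 0;8 -0.88 -0.14 0 0;8 -0.88 -0.14 0 0;8 -0.88 -0.14 0 0;8 -0.88 -0.14 0 0;8 -0.88 -0.14 0 0;8 -0.88 -0.14 0 0;8 -0.88 -0.14 0 0;8 -0.56 -0.09 0 0.35;8 0 0 0 0;8 0 0 0 0;8 0 0 0 0"

```text
t: 57.77
tcp_pos: [0.5155, -0.1303, 0.1707]
tool_rot: [0.642, 0.767, -0.0, -0.001]
force: [0.0, -0.3, -4.2]
finger_gap: 0.137
gripper_force: 88.2
```

```bash
python3 held.py; python3 -c "
from blk import *
go((.5155,-.1311,.0825,100),readout.sense())
for n in('scene','side'):
    s=snap(n,'h_'+n+'.png')
a=cv2.imread('pics/h_scene.png')[150:310,170:370];b=cv2.imread('pics/h_side.png')[120:280,290:490]
cv2.imwrite('pics/h.png',cv2.resize(np.hstack([a,b]),None,fx=2,fy=2))"
```

```text
tab [477. 255.] [ 0.5987 -0.1141] 2054.0
tab [156. 255.] [ 0.4361 -0.1428] 1990.0
tab [302.  75.] [ 0.4959 -0.0451] 243.5
tab [322.  47.] [ 0.5028 -0.0323] 532.0
[ 0.51566138 -0.13009582  0.17085825] [ 1.19476083 -0.64640212 -3.95309032]
lid [ 0.5084 -0.0836] 9.987028180808762
  yaw now 100.1  units dx -2.37 dy -0.06 dz 4.42 spin -0.00
  yaw now 100.1  units dx -0.05 dy -0.02 dz 4.42 spin 0.03
```

View pics/h.png

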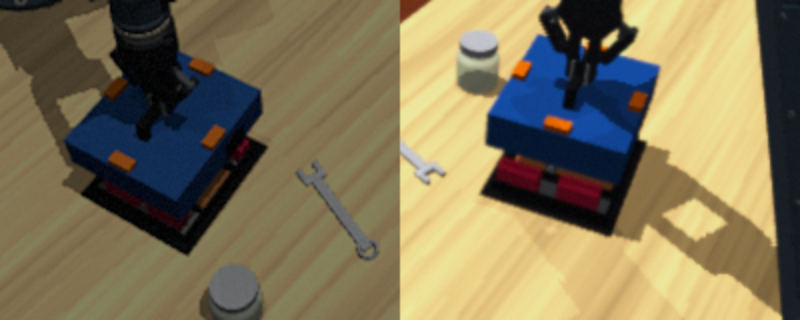

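send_rows:
  commands: "8 -0.05 -0.03 0.4 0;8 0 0 0.5 0;8 0 0 0.5 0;8 0 0 0.5 0;8 0 0 0.5 0;8 0 0 0.4 0;8 0 0 0.2 0;8 0 0 0.1 0;8 0 0 0 0;8 0 0 0 0"

```text
t: 58.75
tcp_pos: [0.5162, -0.1324, 0.1094]
tool_rot: [0.642, 0.767, 0.0, 0.0]
force: [0.5, 0.8, -3.9]
finger_gap: 0.14
gripper_force: 88.0
```

send_rows:
  commands: "8 0 0 0.15 0;8 0 0 0.15 0;8 0 0 0.1 0;8 0 0 0 0;8 0 0 0 0"

```text
t: 59.17
tcp_pos: [0.5158, -0.1322, 0.1012]
tool_rot: [0.642, 0.767, -0.0, -0.0]
force: [-1.1, 0.3, -5.0]
finger_gap: 0.139
gripper_force: 88.1
```

send_rows:
  commands: "8 0 0 0.15 0;8 0 0 0.15 0;8 0 0 0 0;8 0 0 0 0"

```text
t: 59.5
tcp_pos: [0.5157, -0.1321, 0.095]
tool_rot: [0.642, 0.767, -0.0, -0.0]
force: [0.5, -0.4, -4.0]
finger_gap: 0.138
gripper_force: 88.0
```

send_rows:
  commands: "8 0 0 0.15 0;8 0 0 0.15 0;8 0 0 0 0;8 0 0 0 0"

```text
t: 59.83
tcp_pos: [0.5157, -0.1321, 0.089]
tool_rot: [0.642, 0.767, -0.0, -0.0]
force: [-0.2, 0.6, -4.5]
finger_gap: 0.142
gripper_force: 88.0
```

send_rows:
  commands: "8 0 0 0.15 0;8 0 0 0.1 0;8 0 0 0 0;8 0 0 0 0"

```text
t: 60.17
tcp_pos: [0.5158, -0.1322, 0.0841]
tool_rot: [0.642, 0.767, -0.0, -0.0]
force: [0.0, -0.7, -4.4]
finger_gap: 0.139
gripper_force: 88.1
```

send_rows:
  commands: "8 0 0 0.1 0;8 0 0 0 0;8 0 0 0 0;8 0 0 0 0"

```text
t: 60.5
tcp_pos: [0.5162, -0.1324, 0.0825]
tool_rot: [0.642, 0.767, 0.0, 0.0]
force: [0.5, 0.1, -2.1]
finger_gap: 0.137
gripper_force: 88.5
```

send_rows:
  commands: "14 0 0 0 0;18 0 0 0 0;24 0 0 0 0;30 0 0 0 0;35 0 0 0 0;35 0 0 0 0;35 0 0 -0.3 0;35 0 0 -0.6 0;35 0 0 -1 0;35 0 0 -1 0;35 0 0 -1 0;35 0 0 -1 0;0 0 0 -1 0;0 0 0 -0.5 0;0 0 0 0 0;0 0 0 0 0"

```text
t: 61.83
tcp_pos: [0.5159, -0.1322, 0.2105]
tool_rot: [0.642, 0.767, 0.0, 0.0]
force: [-0.2, -0.8, -0.3]
finger_gap: -0.004
gripper_force: 0.0
```

```bash
cat > fin.py <<'E'
from lid import *
for n in('scene','side','wrist'):
    s=snap(n); m=mask(s,(6,170,90),(17,255,255))
    for k in blobs(m,15):
        P=onz(s,[cen(k)],.070)[0]
        if np.hypot(P[0]-.515,P[1]+.13)<.12: print(n,np.round(cen(k)),P[:2].round(4),cv2.contourArea(k))
    if n!='wrist': # lid tilt-free check: blue area centroid on top plane
        pass
for x,y in((-.0845,0),(.0845,0),(0,-.0945),(0,.0945)):
    c,sn=np.cos(np.radians(10)),np.sin(np.radians(10)); w=(.5158+c*x-sn*y,-.131+sn*x+c*y); print('expect',np.round(w,4)); go((w[0],w[1],.085,100),readout.sense())
print(readout.sense()['tcp_pos'])
E
python3 fin.py
```

```text
scene [236. 248.] [ 0.5373 -0.225 ] 46.0
scene [280. 237.] [ 0.603  -0.1192] 42.5
scene [274. 202.] [ 0.5046 -0.0425] 32.5
side [366. 207.] [ 0.4956 -0.0364] 45.5
side [404. 195.] [ 0.431  -0.1436] 36.0
side [349. 179.] [ 0.5929 -0.1128] 37.5
side [385. 169.] [ 0.5286 -0.2199] 32.5
wrist [225. 195.] [ 0.4369 -0.1465] 605.5
wrist [410. 194.] [ 0.5998 -0.1169] 635.5
wrist [318.  86.] [ 0.5024 -0.0412] 763.0
expect [ 0.4326 -0.1457]
  yaw now 100.1  units dx 0.04 dy -4.18 dz 6.20 spin 0.02
expect [ 0.599  -0.1163]
  yaw now 100.1  units dx 0.03 dy 4.27 dz 6.20 spin 0.02
expect [ 0.5322 -0.2241]
  yaw now 100.1  units dx -4.69 dy 0.04 dz 6.20 spin 0.02
expect [ 0.4994 -0.0379]
  yaw now 100.1  units dx 4.76 dy 0.05 dz 6.20 spin 0.02
[ 0.51500918 -0.13182203  0.20899119]
```

send_rows:
  commands: "0 0 0.84 0.5 0;0 0 0.84 0.5 0;0 0 0.84 0.5 0;0 0 0.84 0.5 0;0 0 0.84 0.5 0;0 0 0 0.8 0;0 0 0 0.9 0;0 0 0 0.9 0;0 0 0 0.7 0;0 0 0 0.2 0;0 0 0 0.2 0;0 0 0 0.2 0;0 0 0 0.2 0;0 0 0 0.1 0;0 0 0 0.1 0;0 0 0 0 0;0 0 0 0 0"

```text
t: 63.4
tcp_pos: [0.599, -0.1177, 0.075]
tool_rot: [0.642, 0.767, 0.0, 0.001]
force: [-0.2, -0.3, 3.6]
finger_gap: -0.001
gripper_force: 1.7
```

send_rows:
  commands: "0 0 0 0.1 0;0 0 0 0.1 0;0 0 0 0 0;0 0 0 0 0"

```text
t: 63.73
tcp_pos: [0.599, -0.1177, 0.072]
tool_rot: [0.642, 0.767, 0.0, 0.001]
force: [-2.3, 1.2, 11.6]
finger_gap: 0.003
gripper_force: 5.7
```

send_rows:
  commands: "0 0 0 0.1 0;0 0 0 0 0;0 0 0 0 0"

```text
t: 63.98
tcp_pos: [0.5991, -0.1177, 0.0719]
tool_rot: [0.642, 0.767, 0.0, 0.001]
force: [-5.5, 1.6, 22.4]
finger_gap: -0.001
gripper_force: 11.0
```

send_rows:
  commands: "0 0 0 -0.2 0;0 0 0 -1 0;0 0 0 -1 0;0 0 0 -1 0;0 0 -0.92 0 0;0 0 -0.92 0 0;0 0 -0.92 0 0;0 0 -0.92 0 0;0 0 -0.92 0 0;0 0 -0.92 0 0;0 0 -0.92 0 0;0 0 -0.92 0 0;0 0 -0.91 0 0;0 0 0 0 0;0 0 0 0.9 0;0 0 0 0.9 0;0 0 0 0.4 0;0 0 0 0.2 0;0 0 0 0 0;0 0 0 0 0"

```text
t: 65.65
tcp_pos: [0.4363, -0.1466, 0.0843]
tool_rot: [0.642, 0.767, 0.0, 0.0]
force: [-0.1, 0.1, 0.5]
finger_gap: 0.001
gripper_force: 0.0
```

send_rows:
  commands: "0 0 0 0.2 0;0 0 0 0.2 0;0 0 0 0.1 0;0 0 0 0.1 0;0 0 0 0 0;0 0 0 0 0"

```text
t: 66.15
tcp_pos: [0.4364, -0.1469, 0.0724]
tool_rot: [0.642, 0.767, 0.0, 0.001]
force: [1.7, -0.8, 2.1]
finger_gap: -0.0
gripper_force: 1.1
```

send_rows:
  commands: "0 0 0 0.1 0;0 0 0 0.05 0;0 0 0 0 0;0 0 0 0 0"

```text
t: 66.48
tcp_pos: [0.4364, -0.1469, 0.0718]
tool_rot: [0.642, 0.767, 0.0, 0.002]
force: [-1.2, 1.9, 28.1]
finger_gap: 0.002
gripper_force: 13.6
```

send_rows:
  commands: "0 0 0 0.05 0;0 0 0 0 0;0 0 0 0 0"

```text
t: 66.73
tcp_pos: [0.4364, -0.1469, 0.0717]
tool_rot: [0.642, 0.767, 0.0, 0.002]
force: [-3.0, 2.0, 36.5]
finger_gap: -0.002
gripper_force: 18.2
```

send_rows:
  commands: "0 0 0 -0.3 0;0 0 0 -1 0;0 0 0 -1 0;0 0 0 -1 0;0 -0.93 0.83 0 0;0 -0.93 0.83 0 0;0 -0.93 0.83 0 0;0 -0.93 0.83 0 0;0 -0.93 0.81 0 0;0 0 0 0 0;0 0 0 0.9 0;0 0 0 0.9 0;0 0 0 0.4 0;0 0 0 0.2 0;0 0 0 0.2 0;0 0 0 0.2 0;0 0 0 0.1 0;0 0 0 0.1 0;0 0 0 0 0;0 0 0 0 0"

```text
t: 68.4
tcp_pos: [0.5332, -0.2234, 0.0747]
tool_rot: [0.642, 0.767, -0.0, -0.0]
force: [-2.2, 1.4, 3.0]
finger_gap: 0.001
gripper_force: 1.6
```

send_rows:
  commands: "0 0 0 0.1 0;0 0 0 0.05 0;0 0 0 0 0;0 0 0 0 0"

```text
t: 68.73
tcp_pos: [0.5333, -0.2234, 0.072]
tool_rot: [0.642, 0.767, -0.0, -0.0]
force: [-3.3, 1.5, 7.1]
finger_gap: 0.001
gripper_force: 4.1
```

send_rows:
  commands: "0 0 0 0.08 0;0 0 0 0 0;0 0 0 0 0;0 0 0 0.04 0;0 0 0 0 0;0 0 0 0 0"

```text
t: 69.23
tcp_pos: [0.5333, -0.2234, 0.0719]
tool_rot: [0.642, 0.767, -0.0, 0.0]
force: [-5.7, 3.2, 22.3]
finger_gap: -0.003
gripper_force: 11.2
```

send_rows:
  commands: "0 0 0 -0.3 0;0 0 0 -1 0;0 0 0 -1 0;0 0 0 -1 0;0 0.93 0 0 0;0 0.93 0 0 0;0 0.93 0 0 0;0 0.93 0 0 0;0 0.93 0 0 0;0 0.93 0 0 0;0 0.93 0 0 0;0 0.93 0 0 0;0 0.93 0 0 0;0 0.93 0 0 0;0 0 0 0 0;0 0 0 0.9 0;0 0 0 0.9 0;0 0 0 0.6 0;0 0 0 0.2 0;0 0 0 0.2 0"

```text
t: 70.9
tcp_pos: [0.5011, -0.041, 0.0783]
tool_rot: [0.642, 0.767, -0.0, -0.0]
force: [-0.7, -0.5, 5.5]
finger_gap: -0.001
gripper_force: 2.5
```

send_rows:
  commands: "0 0 0 0.1 0;0 0 0 0.1 0;0 0 0 0.1 0;0 0 0 0 0;0 0 0 0 0"

```text
t: 71.32
tcp_pos: [0.5013, -0.0408, 0.0734]
tool_rot: [0.642, 0.767, 0.0, 0.001]
force: [-1.6, -2.0, 1.2]
finger_gap: -0.002
gripper_force: 0.9
```

send_rows:
  commands: "0 0 0 0.08 0;0 0 0 0.08 0;0 0 0 0 0;0 0 0 0 0"

```text
t: 71.65
tcp_pos: [0.5014, -0.0408, 0.0719]
tool_rot: [0.642, 0.767, 0.0, 0.001]
force: [-3.7, -1.0, 18.2]
finger_gap: 0.002
gripper_force: 9.5
```

send_rows:
  commands: "0 0 0 0.04 0;0 0 0 0 0;0 0 0 0 0"

```text
t: 71.9
tcp_pos: [0.5014, -0.0408, 0.0718]
tool_rot: [0.642, 0.767, 0.0, 0.001]
force: [-5.0, -0.1, 26.1]
finger_gap: 0.0
gripper_force: 12.6
```

send_rows:
  commands: "0 0 0 -0.3 0;0 0 0 -1 0;0 0 0 -1 0;0 0 0 -1 0;0 0 0 -1 0;0 0 0 -1 0;0 -0.93 0 -1 0;0 -0.93 0 -1 0;0 -0.93 0 0 0;0 -0.93 0 0 0;0 -0.93 0 0 0;0 0 0 0 0;0 0 0 0 0"

```text
t: 72.98
tcp_pos: [0.5172, -0.1325, 0.2147]
tool_rot: [0.643, 0.766, 0.0, -0.0]
force: [-0.2, 1.1, -0.7]
finger_gap: 0.0
gripper_force: 0.0
```

```bash
python3 fin.py | grep -v units; python3 -c "
from lid import *
s=snap('wrist');print(len(tabs(s,.064,150)));a=snap('side')['pixels'][120:280,290:490,::-1];b=snap('scene')['pixels'][150:310,170:370,::-1]
cv2.imwrite('pics/f.png',np.vstack([cv2.resize(s['pixels'][:,:,::-1],(480,300)),cv2.resize(np.hstack([b,a]),(480,192))]))"
```

```text
scene [237. 250.] [ 0.5417 -0.2271] 43.5
scene [280. 238.] [ 0.6062 -0.1221] 40.5
scene [274. 203.] [ 0.5086 -0.0452] 30.0
side [366. 209.] [ 0.4937 -0.0302] 37.5
side [404. 196.] [ 0.4293 -0.1356] 34.0
side [349. 181.] [ 0.5903 -0.1062] 26.5
side [385. 170.] [ 0.5254 -0.2129] 23.0
wrist [404. 192.] [ 0.598 -0.116] 507.5
wrist [227. 192.] [ 0.4388 -0.1447] 546.5
wrist [316.  87.] [ 0.5025 -0.0415] 685.0
expect [ 0.4326 -0.1457]
expect [ 0.599  -0.1163]
expect [ 0.5322 -0.2241]
expect [ 0.4994 -0.0379]
[ 0.51655967 -0.1309659   0.21455517]
tab [404. 193.] [ 0.6    -0.1178] 510.5
tab [227. 192.] [ 0.4374 -0.1466] 549.5
tab [316.  87.] [ 0.5025 -0.0411] 683.0
3
```

View pics/f.png

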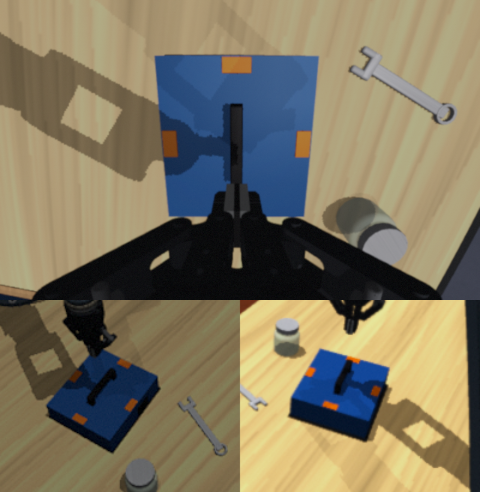

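```bash
python3 -c "
from station import sign_off
print(sign_off())"
```

```text
the job is handed in; nothing more can be done
None
```

I handed the job in at about 73 s; sign-off gave no verdict. The trap was hooked, all four pink blocks are in the side wells, and the lid is down square with its four tabs pressed to their stops. The hooked trap was last seen just before the lid went on and can't be seen under it.

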